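# Test a batch of LED downlight modules on the bench tester

### The arm

A 6-joint arm with a two-finger parallel gripper is mounted at the origin on the work surface. World frame = base frame: x ahead of the robot, y to its left, z up, the work surface at z = 0. Lengths are in m, angles in rad, forces in N, time in s.
With the tool pointing down it reaches from about 0.35 to 0.775 m from the base axis. Payload 5.5 kg.
Tool frame: the origin (TCP) lies between the finger pads; the fingertips stand 19 mm ahead of it and the grasp point (between the pads) is the TCP; z points along the fingers, x is the direction in which the jaws open and shut, and the axes are right-handed (so a half turn about z gives the same grasp; the last joint's range is limited). The gripper opens to 85 mm and grips with 20 to 120 N. Pads are 22 mm wide; open, the fingers measure 114 mm over their backs; the gripper's body (76 mm by 85 mm) begins 54 mm behind the grasp point. The pads swing forward as they close: fully open they stand 13 mm farther back than shut.
Start: joints at [-1.362, 0.313, 0.046, 1.304, 0, 1.431], TCP at [0.197, -0.54, 0.216] pointing down, gripper open.
Joint ranges: [-2.76, 2.76], [-0.86, 1.69], [-1.03, 1.26], [-2.2, 2.34], [-1.47, 1.5], [-3.14, 3.14]. Speed limits (rad/s): [2.57, 2.57, 3.14, 3.14, 3.14, 3.14].

### API

Orientations are given as a unit quaternion [w, x, y, z].
In Python, from workcell import env gives the robot as it stands. The module is installed in compiled form; this text tells all that it offers.
- The arm moves only by the tool carry_out, never from a script. Its argument "steps" is a list of rows, each a list of 7 numbers: the gripper command: -1 is shut, 1 is fully open, values between are in proportion, then the shift along the tool's x, y, z in m, then the turn, a rotation vector about the tool's x, y, z in rad. A call has 1 to 20 rows; each row shifts and turns the commanded pose from where the row before left it, along the tool's axes as they then stand; what a row does not reach is not made up. A row lasts 1/8 s, in which the tool goes at most 62.5 mm and 10.7 degrees, less where a joint would pass 70% of its speed; a pose out of reach is approached as far as the arm can. A call with a gripper value outside its range is refused whole. The fingers move at their own pace and stop on an object; "grip_force" is the grip in N (left out, the last holds). Time passes only in rows, so rows that do not move let the fingers close. It gives the time, the measured TCP pose, the force and the opening at its end, in the units of the state.
- env.get_state(): the state, without advancing time (a new reading comes with each control period).
- env.read_camera(name): name is "side" or "top" or "wrist"; returns a dict with "color" (400x640x3 uint8, red, green, blue), "K" (3x3 intrinsics, pixels), "R" (3x3) and "t" (3): a world point X has camera coordinates R X + t. Camera axes: x right, y down, z forward; pixel columns grow to the right and rows downward; lengths in m; the calibration is good to about 2 mm. A picture is of the moment at which its call begins. There is no depth.
- env.hand_in(): hands the job in, once; it reports no verdict.
The state is a dict: "clock": time; "joint_pos": joint angles; "qvel": joint speeds; "tau": joint torques, N m; "tcp_pos": TCP position; "orientation": TCP orientation; "wrist_force": force on the tool from outside, world axes, zero at the start; "ft_torque": the same for the moment, N m; "finger_gap": finger opening in m.
Only numpy, scipy, OpenCV 4.12 (cv2) and the standard library are available. Lean on these libraries where they do the work, as an engineer would, in place of code of your own. Each camera call takes 0.05 s, during which the arm holds its last target. There are 200 camera calls.

### The job

Test the batch of LED downlight modules that stands on the mat: with the flat screwdriver, feeling lightly for the slot, turn the tester's current adjuster clockwise to the long full-current mark. Then, along the row from the robot's left to its right, press each module fully down on the sprung contact pad, hold it there for a second and stand it in a free pocket of the blue tray. After the last test turn the adjuster back to zero, again with the screwdriver and never with the fingers, leave the screwdriver standing in its stand, and keep the bottle, tape roll and carton where they are.

Things in the scene. Friction and masses are not known exactly. Their poses are not given: they have to be found in the camera images.
- driver: Flat screwdriver, standing blade down in its stand. Origin at the middle of the blade's edge (tip), z up the shank, x along the blade's width. Blade 13 mm wide, 1.6 to 2 mm thick; shank 8 mm diameter; handle a straight hexagonal bar, 27 mm across flats, from 62 to 134 mm above the tip, flats facing +-y and 60 degrees either side of that. 90 g.
- driver_tip (a point): Middle of the screwdriver blade's edge; same axes as the driver.
- stand: Fixed screwdriver stand: blue block 75 x 75 mm, 70 mm tall, on a 95 mm square foot plate 6 mm thick. Origin under its centre, z up. A round hole of 16 mm diameter goes straight down its middle; the screwdriver's handle rests on the block's top, so its tip then hangs 8 mm above the table.
- stand_hole (a point): Centre of the mouth of the stand's hole, 70 mm above the table.
- tester: Fixed tester: grey case 130 (x) x 200 (y) x 60 mm tall. Origin under its centre, z up. On its dark top, at y = +45 mm, the white round sprung contact pad with brass centre; at y = -45 mm, the black adjuster dial with white marks round its far side. Its display side (-x) faces the robot, give or take its yaw.
- adjuster (a joint): Turning angle of the current adjuster in rad, clockwise seen from above. 0 is the zero stop, the pointer at the short zero mark; 1.40 is the pointer at the long, thick full-current mark (the last mark clockwise); the stop beyond it is at 1.70. It starts between 0 and 0.5, stays where it is left and needs about 0.06 N m.
- dial: The adjuster's turning part on the tester's top: black skirt, 52 mm in diameter, with a white pointer line along +x, and the slotted screw head in its middle. Origin at the middle of its underside, 60 mm above the table, z up.
- slot (a point): Centre of the floor of the adjuster's slot, 64 mm above the table; turns with it; x along the slot towards the pointer line, z up. Slot 4 mm wide, 5 mm deep, right across a 17 mm screw head (top 5 mm above this point) in a 17 mm well whose rim (25 mm outside) stands 3 mm higher; black skirt 52 mm. The blade rests on the head until within about 0.15 rad of the slot, then drops in.
- zero_mark (a point): Short zero mark on the tester's scale, 35 mm from the adjuster's axis.
- full_mark (a point): Long, thick full-current mark on the tester's scale, 35 mm from the adjuster's axis.
- test_pad (a joint): How far the contact pad is pressed down, m: 0 at rest, 0.008 fully down. Sprung: 2.5 N to start, 12.5 N fully down; it springs back.
- pad_top (a point): Centre of the contact pad's top face (44 mm diameter), which stands 12 mm above the tester's top at rest (72 mm above the table) and 4 mm above it fully down; z up.
- mat: Fixed grey mat, 100 x 420 mm, 2 mm thick, on which the modules stand in a row along its y. Origin under its centre.
- tray: Fixed blue tray, 225 (x) x 155 (y) x 14 mm tall, with six square pockets of 61 mm, 8 mm deep, centred at x = -70, 0 and 70 mm and y = -35 and 35 mm; their floors are 6 mm above the table. Origin under its centre, z up.
- module1: LED downlight module, number 1 in the row from the robot's left (+y): upright cylinder 50 mm in diameter and 44 mm tall, white below, aluminium fins, white rim and yellowish lens on top; about 0.12 kg; origin under its centre, z up. From two to four of the modules 1 to 4 are there in a run.
- module2: LED downlight module, number 2 in the row from the robot's left (+y): upright cylinder 50 mm in diameter and 44 mm tall, white below, aluminium fins, white rim and yellowish lens on top; about 0.12 kg; origin under its centre, z up. From two to four of the modules 1 to 4 are there in a run.
- module3: LED downlight module, number 3 in the row from the robot's left (+y): upright cylinder 50 mm in diameter and 44 mm tall, white below, aluminium fins, white rim and yellowish lens on top; about 0.12 kg; origin under its centre, z up. From two to four of the modules 1 to 4 are there in a run.
- module4: LED downlight module, number 4 in the row from the robot's left (+y): upright cylinder 50 mm in diameter and 44 mm tall, white below, aluminium fins, white rim and yellowish lens on top; about 0.12 kg; origin under its centre, z up. From two to four of the modules 1 to 4 are there in a run.
- flux_bottle: Bystander: small bottle, 48 mm in diameter, 100 mm tall. Origin under its centre.
- tape_roll: Bystander: roll of tape lying flat, 64 mm in diameter, 18 mm tall. Origin under its centre.
- carton: Bystander: closed carton 60 x 80 x 45 mm. Origin under its centre.
Things that resemble listed ones, but are neither listed nor needed, are in the scene too. Several things look just like the stand: the one meant starts farthest to the robot's left.

How it is judged:
By the outcome, as a careful person would: the job done as asked, in the order asked, and still so for the second after the job is handed in, with the robot touching nothing.
Of module1, module2, module3, module4 only 2 to 4 are there at a start; the rules pass over those that are not, and their reading is None.
At some moment in a run one of module1, module2, module3, module4 may be knocked a few centimetres aside while the robot is not near it.
It also fails if it takes over 210 s, if anything falls off the work surface, if the arm or the gripper's body presses on something with over 40 N, if the wrist force passes 120 N, or if a joint passes its speed limit or range.

## Working session

There is one attempt and no reset: what is moved stays moved. The work goes in short steps, Python scripts to look and compute and a tool call to move; the robot and the scene stay as the last step left them, time stands still between calls to the robot, and variables do not carry over. Pictures are saved under pics/ and viewed, about 12 in all and at most 16, crops included, and the job is handed in when it is done.

Besides the shell and the picture viewer there is one more tool, called by a JSON object that holds its "api" and its "payload", one argument or row to a line. carry_out: Moves the arm, as the interface text tells. Its arguments: {"type":"object","properties":{"steps":{"type":"array","items":{"type":"array","items":{"type":"number"}}},"grip_force":{"type":"number"}},"required":["steps"]}

```bash
mkdir -p pics; ls
cat > h.py <<'E'
import numpy as np, cv2
from workcell import env
from scipy.spatial.transform import Rotation as Rt
def cam(n,save=None):
    c=env.read_camera(n)
    if save: cv2.imwrite('pics/'+save,c['color'][:,:,::-1])
    return c
def ray(c,u,v,z):
    d=c['R'].T@np.linalg.inv(c['K'])@np.array([u,v,1.]); o=-c['R'].T@c['t']
    return o+d*(z-o[2])/d[2]
def proj(c,X):
    p=c['K']@(c['R']@np.array(X)+c['t']); return p[:2]/p[2]
def st():
    s=env.get_state(); q=s['orientation']; R=Rt.from_quat([q[1],q[2],q[3],q[0]])
    return s,np.array(s['tcp_pos']),R.as_matrix()
E
python3 - <<'E'
from h import *
for n in('top','side','wrist'):
    c=cam(n,n+'0.png'); print(n,c['K'].tolist(),(-c['R'].T@c['t']).round(3),c['R'].round(2).tolist())
s,p,R=st();print(s);print(R.round(3))
E
```

```text
pics
top [[366.4423045160427, 0.0, 327.6192975708391], [0.0, 366.4423045160427, 199.43276856609927], [0.0, 0.0, 1.0]] [0.417 0.003 0.946] [[-0.02, -1.0, -0.02], [-0.99, 0.03, -0.14], [0.14, 0.01, -0.99]]
side [[520.1912359982823, 0.0, 318.3542639405332], [0.0, 520.1912359982823, 199.65561305324076], [0.0, 0.0, 1.0]] [0.498 0.896 0.869] [[-1.0, -0.09, -0.0], [-0.06, 0.68, -0.73], [0.07, -0.73, -0.68]]
wrist [[328.4963459805974, 0.0, 317.65971537133646], [0.0, 328.4963459805974, 200.26672245293844], [0.0, 0.0, 1.0]] [ 0.268 -0.513  0.373] [[0.34, -0.94, -0.0], [-0.9, -0.33, 0.3], [-0.28, -0.1, -0.96]]
{'clock': 0.15, 'joint_pos': array([-1.36162483e+00,  3.13816387e-01,  4.52576641e-02,  1.30355919e+00,
       -1.67723253e-05,  1.43123203e+00]), 'qvel': array([ 0.00234386, -0.00272874,  0.0048467 ,  0.00045067,  0.00165177,
       -0.00153278]), 'tau': array([ 1.36997372e-03, -4.81064594e+01,  2.98815233e+01,  1.39013925e-02,
       -1.85596673e-04,  2.09018083e-05]), 'tcp_pos': array([ 0.19640958, -0.54001464,  0.2157275 ]), 'orientation': array([-4.44577698e-04,  8.19057202e-01, -5.73711481e-01, -4.88947879e-04]), 'wrist_force': array([0.96282032, 1.05387841, 0.1075729 ]), 'ft_torque': array([ 0.034094  , -0.01265439,  0.03889897]), 'finger_gap': 0.08526247025133094}
[[ 0.342 -0.94  -0.   ]
 [-0.94  -0.342  0.001]
 [-0.001 -0.    -1.   ]]
```

View pics/top0.png

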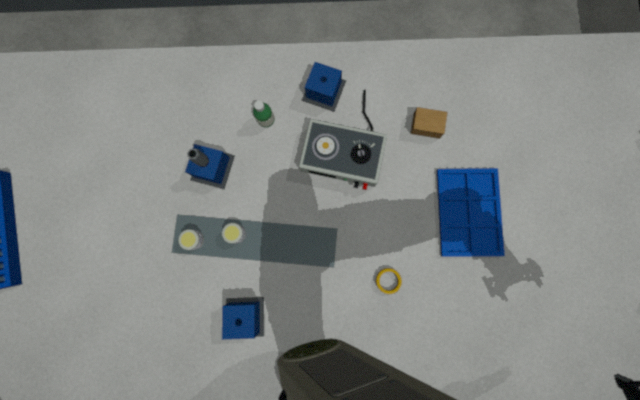

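View pics/side0.png

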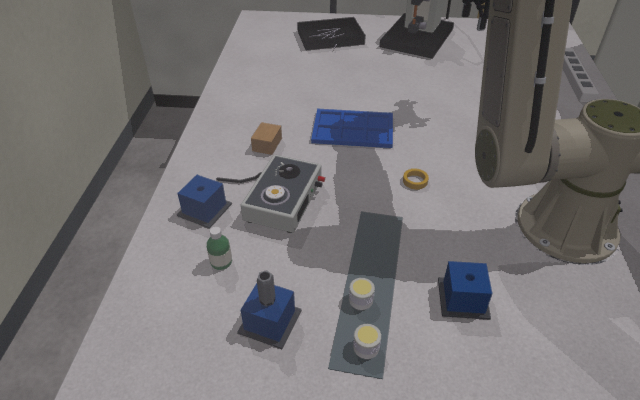

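The top view shows the driver in the leftmost stand (207,164), two modules on the mat (188,239) and (232,232), the tester (343,150) with pad (325,146) and dial (361,153), and the tray (470,211). The bystanders are the bottle (263,112), carton (430,122) and tape roll (388,280). The side view agrees.

```bash
cat > meas.py <<'E'
from h import *
def blobs(c,lo,hi,amin=20,roi=None):
    hsv=cv2.cvtColor(c['color'],cv2.COLOR_RGB2HSV); m=cv2.inRange(hsv,np.array(lo),np.array(hi))
    if roi: k=np.zeros_like(m);k[roi[1]:roi[3],roi[0]:roi[2]]=1;m=m*k
    cs,_=cv2.findContours(m,cv2.RETR_EXTERNAL,cv2.CHAIN_APPROX_NONE)
    return sorted([q for q in cs if cv2.contourArea(q)>=amin],key=cv2.contourArea,reverse=True)
def cen(q): M=cv2.moments(q); return M['m10']/M['m00'],M['m01']/M['m00']
E
python3 - <<'E'
from meas import *
for n in('top','side'):
    c=cam(n); print(n)
    for q in blobs(c,(20,60,120),(35,255,255),40):
        u=cen(q); print('yel',np.round(u),cv2.contourArea(q),ray(c,*u,.046).round(4))
    for q in blobs(c,(100,120,40),(125,255,255),200)[:7]:
        r=cv2.minAreaRect(q); u=cen(q); print('blue',np.round(u),np.round(r[1]),round(r[2]),'z70',ray(c,*u,.07).round(3),'z14',ray(c,*u,.014).round(3))
        if n=='top': print(np.array([ray(c,*b,.014)[:2] for b in cv2.boxPoints(r)]).round(3).tolist())
c=cam('top');print('pad',ray(c,325,146,.072),'dial',ray(c,361,153,.07),'drv',ray(c,192,153,.142))
im=c['color'];crop=im[60:200,160:400];cv2.imwrite('pics/topc.png',cv2.resize(crop,None,fx=3.3,fy=3.3,interpolation=cv2.INTER_CUBIC)[:,:,::-1])
E
```

```text
top
yel [389. 281.] 491.5 [ 0.3465 -0.1269  0.046 ]
yel [188. 239.] 152.0 [0.4589 0.3612 0.046 ]
yel [231. 233.] 146.0 [0.472  0.2534 0.046 ]
blue [470. 212.] [89. 62.] 87 z70 [ 0.504 -0.324  0.07 ] z14 [ 0.51  -0.345  0.014]
[[0.624, -0.269], [0.629, -0.43], [0.4, -0.421], [0.396, -0.265]]
blue [  8. 236.] [117.  20.] 90 z70 [0.477 0.79  0.07 ] z14 [0.481 0.84  0.014]
[[0.652, 0.878], [0.651, 0.824], [0.348, 0.795], [0.35, 0.846]]
blue [241. 320.] [36. 36.] 90 z70 [0.268 0.223 0.07 ] z14 [0.259 0.237 0.014]
[[0.302, 0.281], [0.3, 0.192], [0.215, 0.191], [0.217, 0.28]]
blue [323.  84.] [32. 36.] 20 z70 [0.841 0.019 0.07 ] z14 [0.868 0.02  0.014]
[[0.837, 0.078], [0.934, 0.043], [0.9, -0.039], [0.804, -0.003]]
blue [210. 165.] [38. 32.] 17 z70 [0.637 0.303 0.07 ] z14 [0.651 0.322 0.014]
[[0.631, 0.387], [0.714, 0.365], [0.681, 0.269], [0.6, 0.292]]
side
yel [416. 176.] 270.0 [ 0.349  -0.0937  0.046 ]
yel [367. 334.] 248.0 [0.4575 0.3621 0.046 ]
yel [362. 287.] 189.5 [0.4708 0.2548 0.046 ]
blue [352. 128.] [80. 34.] 3 z70 [ 0.511 -0.251  0.07 ] z14 [ 0.512 -0.331  0.014]
blue [468. 287.] [50. 47.] 90 z70 [0.269 0.257 0.07 ] z14 [0.253 0.213 0.014]
blue [200. 189.] [37. 24.] 21 z70 [0.853 0.024 0.07 ] z14 [ 0.878 -0.038  0.014]
blue [276. 305.] [28. 38.] 28 z70 [0.629 0.331 0.07 ] z14 [0.638 0.291 0.014]
pad [0.67727727 0.01748486 0.072     ] dial [ 0.6574684  -0.07055817  0.07      ] drv [0.64900751 0.3191829  0.142     ]
```

View pics/topc.png

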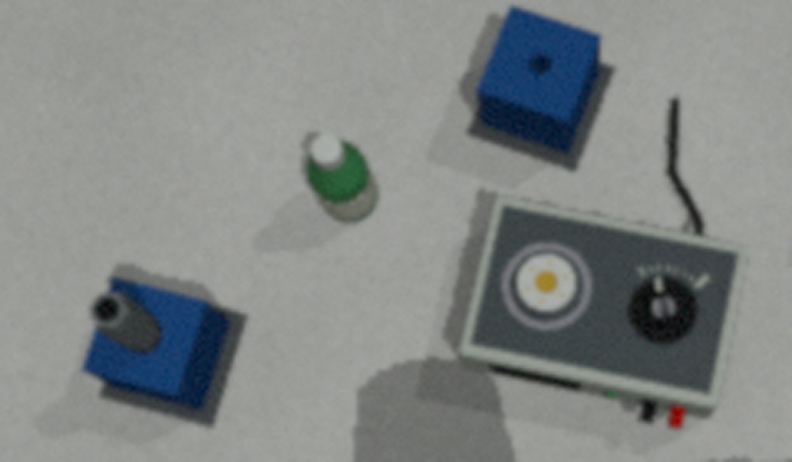

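{"api": "carry_out", "payload": {
  "steps": [
    [1, 0, 0, 0, 0, 0, -0.1745],
    [1, 0, 0, 0, 0, 0, -0.1745],
    [1, 0, 0, 0, 0, 0, -0.1745],
    [1, 0, 0, 0, 0, 0, -0.1745],
    [1, 0, 0, 0, 0, 0, -0.1745],
    [1, 0, 0, 0, 0, 0, -0.1745],
    [1, 0, 0, 0, 0, 0, -0.1745],
    [1, 0, 0, 0, 0, 0, -0.1745],
    [1, 0, 0, 0, 0, 0, -0.1745],
    [1, 0, 0, 0, 0, 0, -0.1745],
    [1, 0, 0, 0, 0, 0, -0.1745],
    [1, 0, 0, 0, 0, 0, -0.1745],
    [1, 0, 0, 0, 0, 0, -0.1745],
    [1, 0, 0, 0, 0, 0, -0.1745],
    [1, 0, 0, 0, 0, 0, -0.1745],
    [1, 0, 0, 0, 0, 0, -0.1745]
  ]
}}

```text
clock: 2.3
tcp_pos: [0.1965, -0.5403, 0.2163]
orientation: [-0.0, 0.705, 0.709, 0.0]
wrist_force: [-0.0, -0.3, 0.5]
finger_gap: 0.0854
```

{"api": "carry_out", "payload": {
  "steps": [
    [1, 0.04, 0.038, 0.003, 0, 0, 0],
    [1, 0.04, 0.038, 0.003, 0, 0, 0],
    [1, 0.04, 0.038, 0.003, 0, 0, 0],
    [1, 0.04, 0.038, 0.003, 0, 0, 0],
    [1, 0.04, 0.038, 0.003, 0, 0, 0],
    [1, 0.04, 0.038, 0.003, 0, 0, 0],
    [1, 0.04, 0.038, 0.003, 0, 0, 0],
    [1, 0.04, 0.038, 0.003, 0, 0, 0],
    [1, 0.04, 0.038, 0.003, 0, 0, 0],
    [1, 0.04, 0.038, 0.003, 0, 0, 0],
    [1, 0.04, 0.038, 0.003, 0, 0, 0],
    [1, 0.03, 0.022, 0.003, 0, 0, 0],
    [1, 0, 0, 0, 0, 0, 0],
    [1, 0, 0, 0, 0, 0, 0]
  ]
}}

```text
clock: 4.05
tcp_pos: [0.6364, -0.071, 0.1801]
orientation: [-0.0, 0.707, 0.707, -0.0]
wrist_force: [0.3, -0.2, -0.0]
finger_gap: 0.085
```

Run:
```python
from meas import *
s,p,R=st();print(p.round(4),s['joint_pos'].round(2),R.round(3).tolist(),s['clock'],s['wrist_force'].round(2))
c=cam('wrist');im=c['color']
cv2.imwrite('pics/w1.png',cv2.resize(im[60:330,180:540],None,fx=2.2,fy=2.2,interpolation=cv2.INTER_CUBIC)[:,:,::-1])
np.savez('w1.npz',**c)
print(proj(c,[.6575,-.0706,.07]),proj(c,[.677,.0175,.072]))
```

```text
[ 0.6364 -0.071   0.1801] [-0.24  0.45  0.16  1.28 -0.   -0.24] [[0.001, 1.0, -0.001], [1.0, -0.001, -0.0], [-0.0, -0.001, -1.0]] 4.05 [ 0.34 -0.25 -0.01]
[317.38496501 214.79320776] [417.90579885 236.46873607]
```

View pics/w1.png

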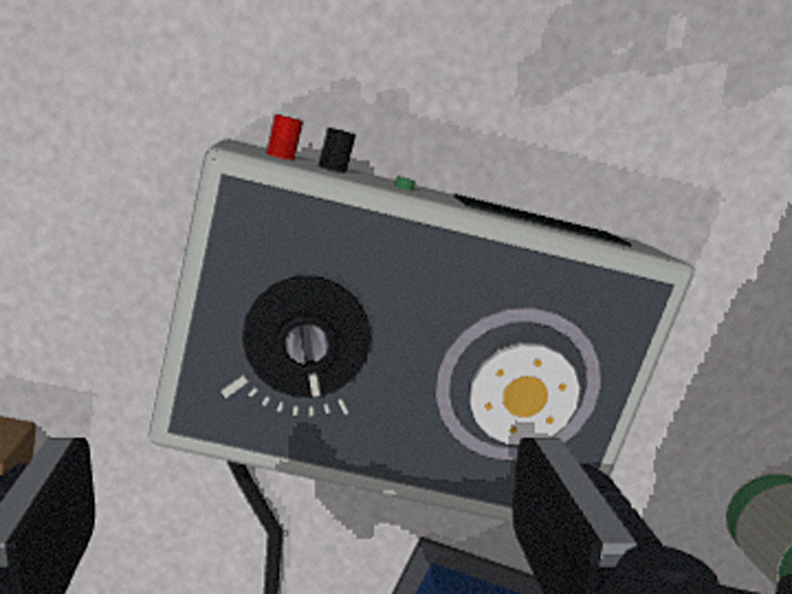

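Run:
```python
from meas import *
c=dict(np.load('w1.npz'));f=lambda a,b,z: ray(c,a/2.2+180,b/2.2+60,z)
g=cv2.cvtColor(c['color'],cv2.COLOR_RGB2GRAY)
roi=(280,175,360,250)
m=(g<45).astype(np.uint8)*255;k=np.zeros_like(m);k[180:243,285:352]=1;m*=k
cs,_=cv2.findContours(m,cv2.RETR_EXTERNAL,cv2.CHAIN_APPROX_NONE);q=max(cs,key=cv2.contourArea);e=cv2.fitEllipse(q);print('skirt',e)
for z in(.06,.065,.068):print(z,ray(c,*e[0],z).round(4),e[1][0]/328.5*(.337-z)*1)
h=f(306,343,.069);print('head',h)
ax=h
for n,a,b,z in(('zero',343,407,.06),('full',233,387,.06),('p1',312,375,.066),('p2',316,397,.066)):
    w=f(a,b,z);d=w-ax;print(n,w.round(4),'r',np.hypot(*d[:2]).round(4),'ang',np.arctan2(d[1],d[0]).round(3))
p=f(526,396,.072);print('pad',p.round(4),np.hypot(*(p-ax)[:2]))
s1=f(302,325,.069);s2=f(311,361,.069);d=s2-s1;print('slot',np.arctan2(d[1],d[0]))
# zoomed dial
cv2.imwrite('pics/dial1.png',cv2.resize(c['color'][180:255,275:350],None,fx=8,fy=8,interpolation=cv2.INTER_CUBIC)[:,:,::-1])
for (a,b) in((220,175),(673,284)): print('topcorner',f(a,b,.06).round(3))
```

```text
skirt ((318.9794921875, 211.7775115966797), (52.49466323852539, 58.13823318481445), 87.29480743408203)
0.06 [ 0.6582 -0.0692  0.06  ] 0.044264906292455206
0.065 [ 0.6565 -0.0692  0.065 ] 0.04346590076371053
0.068 [ 0.6554 -0.0692  0.068 ] 0.04298649744646372
head [ 0.65889093 -0.06912014  0.069     ]
zero [ 0.6908 -0.0535  0.06  ] r 0.0355 ang 0.455
full [ 0.6816 -0.0995  0.06  ] r 0.0379 ang -0.928
p1 [ 0.6738 -0.0667  0.066 ] r 0.0151 ang 0.163
p2 [ 0.6835 -0.065   0.066 ] r 0.0249 ang 0.166
pad [0.6804 0.0188 0.072 ] 0.09054926321947526
slot 0.23165412570445024
topcorner [ 0.594 -0.102  0.06 ]
topcorner [0.637 0.077 0.06 ]
```

View pics/dial1.png

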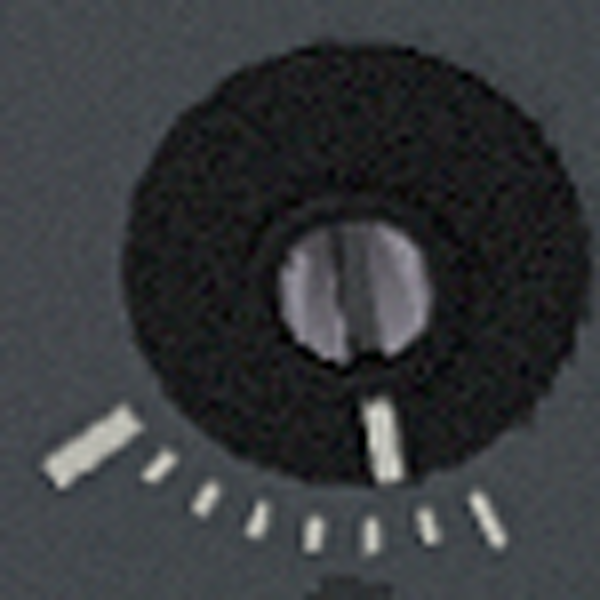

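The wrist view shows the screw head at about (319,216) and the pointer roughly 0.29 rad past the zero mark. The marks are 1.4 rad apart, as specified. Next I look at the driver.

{"api": "carry_out", "payload": {
  "steps": [
    [1, 0.039, -0.004, -0.003, 0, 0, 0],
    [1, 0.039, -0.004, -0.003, 0, 0, 0],
    [1, 0.039, -0.004, -0.003, 0, 0, 0],
    [1, 0.039, -0.004, -0.003, 0, 0, 0],
    [1, 0.039, -0.004, -0.003, 0, 0, 0],
    [1, 0.039, -0.004, -0.003, 0, 0, 0],
    [1, 0.039, -0.004, -0.003, 0, 0, 0],
    [1, 0.039, -0.004, -0.003, 0, 0, 0],
    [1, 0.039, -0.004, -0.003, 0, 0, 0],
    [1, 0.038, 0, 0, 0, 0, 0],
    [1, 0, 0, 0, 0, 0, 0],
    [1, 0, 0, 0, 0, 0, 0]
  ]
}}

```text
clock: 5.6
tcp_pos: [0.6014, 0.3168, 0.2075]
orientation: [0.0, 0.708, 0.706, -0.0]
wrist_force: [-0.0, 0.6, 0.4]
finger_gap: 0.0854
```

Run:
```python
from meas import *
s,p,R=st();print(p.round(4),s['joint_pos'].round(2),s['clock'])
c=cam('wrist');im=c['color'];np.savez('w2.npz',**c)
print(proj(c,[.649,.319,.142]),proj(c,[.649,.319,.07]))
cv2.imwrite('pics/w2.png',cv2.resize(im[130:330,220:420],None,fx=3,fy=3,interpolation=cv2.INTER_CUBIC)[:,:,::-1])
```

```text
[0.6014 0.3168 0.2075] [ 0.37  0.53  0.35  1.39 -0.    0.37] 5.6
[319.92940437 267.6219899 ] [319.52005113 230.93426698]
```

View pics/w2.png

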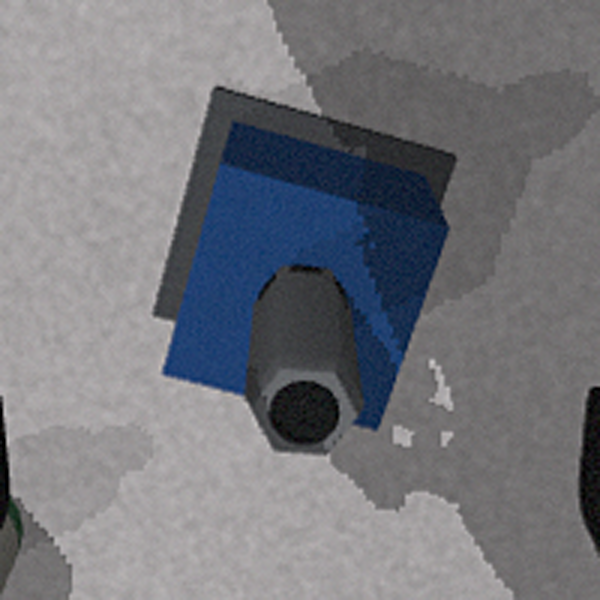

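Run:
```python
from meas import *
c=dict(np.load('w2.npz'));g=cv2.cvtColor(c['color'],cv2.COLOR_RGB2GRAY)
sub=g[240:295,290:352]
m=(sub<35).astype(np.uint8)*255
cs,_=cv2.findContours(m,cv2.RETR_EXTERNAL,cv2.CHAIN_APPROX_NONE);q=max(cs,key=cv2.contourArea)
e=cv2.fitEllipse(q+np.array([290,240]));w=ray(c,*e[0],.142);print('cap',e,w.round(4))
F=lambda a,b:ray(c,a/3+220,b/3+130,.142)
V=[(277,368),(331,370),(360,411),(329,454),(274,450),(246,406)]
P=np.array([F(*v)[:2] for v in V]);print(P.mean(0))
for i in range(6):
    d=P[(i+1)%6]-P[i];print(np.hypot(*d).round(4),np.degrees(np.arctan2(*d[::-1])).round(1))
for i in range(3): d=P[i+3]-P[i];print('diag',np.hypot(*d).round(4),np.degrees(np.arctan2(*d[::-1])).round(1))
# hex edge angle via Hough-free: block edges
for a,b in(((165,375),(377,428)),((165,375),(222,165))):
    d=ray(c,b[0]/3+220,b[1]/3+130,.07)-ray(c,a[0]/3+220,a[1]/3+130,.07);print('blk',np.hypot(*d[:2]),np.degrees(np.arctan2(d[1],d[0])))
f=lambda a,b:ray(c,a/3+220,b/3+130,.07)
print('block corners',f(165,375).round(4),f(377,428).round(4),f(447,228).round(4),f(222,165).round(4), 'ctr',np.mean([f(165,375),f(377,428),f(447,228),f(222,165)],0).round(4))
```

```text
cap ((321.02020263671875, 267.17828369140625), (20.07269287109375, 21.913562774658203), 85.56233215332031) [0.6486 0.3198 0.142 ]
[0.64825333 0.31977323]
0.0135 87.6
0.0137 33.0
0.0146 -32.1
0.0142 -94.8
0.0144 -151.1
0.0132 143.2
diag 0.0277 28.4
diag 0.0268 -32.5
diag 0.0289 -92.9
blk 0.07329190690946157 74.29768408764295
blk 0.07455728708234895 163.99576176626624
block corners [0.6747 0.2748 0.07  ] [0.6945 0.3454 0.07  ] [0.6237 0.3658 0.07  ] [0.603  0.2954 0.07  ] ctr [0.649  0.3203 0.07  ]
```

{"api": "carry_out", "payload": {
  "steps": [
    [1, 0.003, 0.047, 0, 0, 0, 0],
    [1, 0, 0, 0, 0, 0, -0.1607],
    [1, 0, 0, 0, 0, 0, -0.1607],
    [1, 0, 0, 0, 0, 0, -0.1607],
    [1, 0, 0, 0.03, 0, 0, 0],
    [1, 0, 0, 0.03, 0, 0, 0],
    [1, 0, 0, 0.025, 0, 0, 0],
    [1, 0, 0, 0.0145, 0, 0, 0],
    [1, 0, 0, 0, 0, 0, 0],
    [1, 0, 0, 0, 0, 0, 0]
  ]
}}

```text
clock: 6.9
tcp_pos: [0.6491, 0.321, 0.1093]
orientation: [0.001, 0.518, 0.855, 0.001]
wrist_force: [0.0, 0.2, -0.2]
finger_gap: 0.0857
```

{"api": "carry_out", "payload": {
  "steps": [
    [-1, 0, 0, 0, 0, 0, 0],
    [-1, 0, 0, 0, 0, 0, 0],
    [-1, 0, 0, 0, 0, 0, 0],
    [-1, 0, 0, 0, 0, 0, 0],
    [-1, 0, 0, 0, 0, 0, 0],
    [-1, 0, 0, 0, 0, 0, 0],
    [-1, 0, 0, 0, 0, 0, 0],
    [-1, 0, 0, 0, 0, 0, 0]
  ],
  "grip_force": 60
}}

```text
clock: 7.9
tcp_pos: [0.6486, 0.3212, 0.1084]
orientation: [0.0, 0.518, 0.855, 0.0]
wrist_force: [0.4, -1.9, 5.2]
finger_gap: 0.0255
```

{"api": "carry_out", "payload": {
  "steps": [
    [-1, 0, 0, -0.02, 0, 0, 0],
    [-1, 0, 0, -0.02, 0, 0, 0],
    [-1, 0, 0, -0.03, 0, 0, 0],
    [-1, 0, 0, -0.03, 0, 0, 0],
    [-1, -0.035, -0.017, 0, 0, 0, 0],
    [-1, -0.035, -0.017, 0, 0, 0, 0],
    [-1, -0.035, -0.017, 0, 0, 0, 0],
    [-1, -0.035, -0.017, 0, 0, 0, 0],
    [-1, -0.035, -0.017, 0, 0, 0, 0],
    [-1, -0.035, -0.017, 0, 0, 0, 0],
    [-1, -0.035, -0.017, 0, 0, 0, 0],
    [-1, -0.035, -0.017, 0, 0, 0, 0],
    [-1, -0.035, -0.017, 0, 0, 0, 0],
    [-1, -0.035, -0.018, 0, 0, 0, 0],
    [-1, 0, 0, 0, 0, 0, 0],
    [-1, 0, 0, 0, 0, 0, 0]
  ]
}}

```text
clock: 9.9
tcp_pos: [0.6581, -0.0676, 0.2069]
orientation: [-0.001, 0.518, 0.855, -0.0]
wrist_force: [-0.4, -0.3, -1.0]
finger_gap: 0.0256
```

Run:
```python
from meas import *
s,p,R=st();print(p.round(4),R.round(3).tolist(),s['joint_pos'].round(2),s['clock'],s['wrist_force'].round(2),s['finger_gap'])
c=cam('wrist');im=c['color'];np.savez('w3.npz',**c)
d=cam('side');np.savez('s3.npz',**d)
tip=p+R@np.array([0,0,.1004]);print(tip,proj(c,tip),proj(d,tip))
u=proj(c,tip).round().astype(int);v=proj(d,tip).round().astype(int)
a=im[u[1]-60:u[1]+60,u[0]-60:u[0]+60];b=d['color'][v[1]-40:v[1]+40,v[0]-40:v[0]+40]
print(u-60,v-40)
cv2.imwrite('pics/w3.png',np.hstack([cv2.resize(a,(400,400),interpolation=cv2.INTER_CUBIC),cv2.resize(b,(400,400),interpolation=cv2.INTER_CUBIC)])[:,:,::-1])
```

```text
[ 0.6581 -0.0676  0.2069] [[-0.463, 0.886, -0.002], [0.886, 0.463, 0.001], [0.002, -0.001, -1.0]] [-0.22  0.49  0.29  1.37  0.   -0.71] 9.9 [-0.42 -0.26 -1.01] 0.025610826708327455
[ 0.65788006 -0.06752118  0.10650316] [317.30420639 194.22851935] [287.95978592 156.54324174]
[257 134] [248 117]
```

View pics/w3.png

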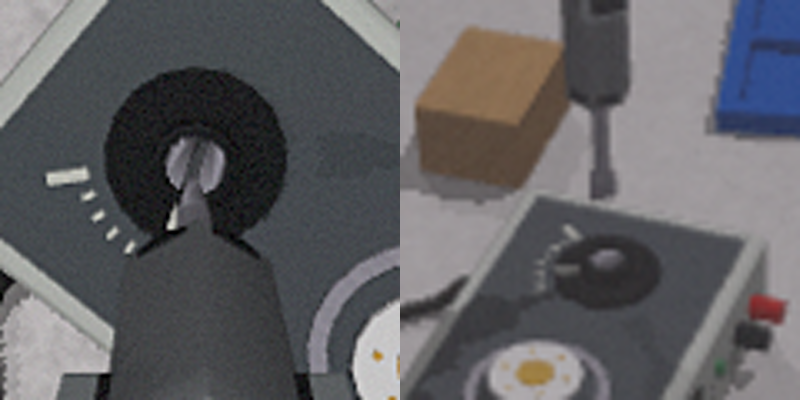

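Run:
```python
from meas import *
c=dict(np.load('w3.npz'));d=dict(np.load('s3.npz'))
a=c['color'][172:212,297:337];b=d['color'][125:165,268:308]
cv2.imwrite('pics/w3b.png',np.hstack([cv2.resize(a,(400,400),interpolation=cv2.INTER_CUBIC),cv2.resize(b,(400,400),interpolation=cv2.INTER_CUBIC)])[:,:,::-1])
```

```text
(no output)
```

View pics/w3b.png

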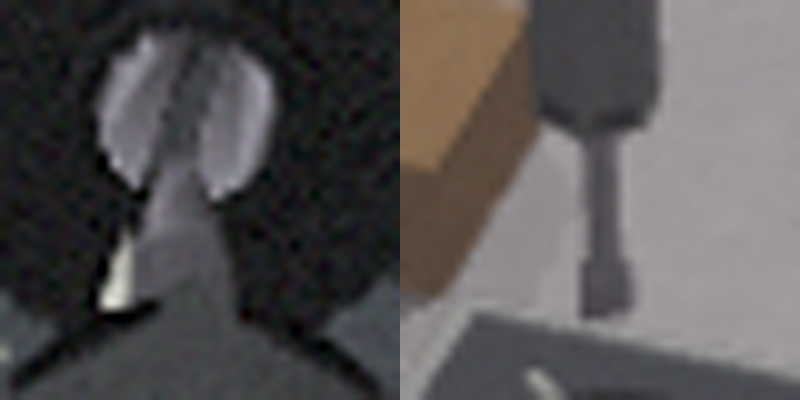

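The blade's width lies along tool y (driver x ≈ 27.6° in world), and the blade tip is centred near wrist pixel (315,190), with the slot just beyond it. Next I compare the tip and head positions across both cameras.

Run:
```python
from meas import *
c=dict(np.load('w3.npz'));d=dict(np.load('s3.npz'))
s,p,R=st()
for n,cam_,uv in(('wrist',c,(315.7,183.5)),('side',d,(289.4,168.6))):
    h=ray(cam_,*uv,.069);print(n,'head',h.round(4),'tool xy',(R.T@(h-p))[:2].round(4))
print(proj(c,[.6589,-.0691,.069]),proj(d,[.6589,-.0691,.069]))
# head in side by brightness
g=cv2.cvtColor(d['color'],cv2.COLOR_RGB2GRAY)[155:185,272:308];print(cv2.resize(g,None,fx=1,fy=1)[4:24,6:30])
```

```text
wrist head [ 0.659  -0.0686  0.069 ] tool xy [-0.002  -0.0001]
side head [ 0.656  -0.0684  0.069 ] tool xy [-0.0004 -0.0027]
[315.28290425 183.1214325 ] [288.26458939 168.35137062]
[[ 75  75  76  77  78  76  77  72  78  82  88  92  99 110 122 135 149 152
  150 151 150 147 146 156]
 [ 76  74  75  75  78  77  76  75  75  74  76  75  76  79  86  90  97 107
  112 135 137 147 150 150]
 [ 76  75  75  76  75  77  77  76  76  77  74  77  77  77  77  77  76  79
   78  88  89  96 108 111]
 [ 75  76  97 146 109  75  76  77  77  75  78  75  74  75  74  75  76  75
   76  75  76  76  80  80]
 [ 76  75  87 131 150 110  75  76  76  72  75  73  73  77  76  77  75  75
   76  74  76  75  75  76]
 [ 78  75  77  91 128 125  90  60  63  53  53  55  52  55  58  64  66  75
   76  76  76  75  75  77]
 [ 77  81 100  96  83  77  56  51  47  48  46  47  46  51  52  50  54  61
   69  75  73  76  76  78]
 [117 127  80  69  56  51  48  50  48  47  47  49  49  48  45  47  47  49
   52  60  76  73  74  75]
 [ 86  87  60  48  49  50  48  46  50  78 115 116 115  89  55  48  47  51
   48  50  60  78  74  74]
 [ 79  67 
[... 401 characters left out ...]
50  57  56  51  50  45  43  46  47  44  44  43  44  43  44  46  45
   46  48  48  49  70  74]
 [ 74  50  46  49  46  47  51  44  43  45  44  42  45  42  48  47  48  49
   48  47  46  50  74  75]
 [ 70  47  46  48  47  46  48  49  48  47  46  47  45  44  47  49  49  49
   47  45  49  67  75  78]
 [ 64  58  49  45  48  46  50  47  47  48  50  48  49  51  50  49  49  46
   47  45  62  73  77  76]
 [ 63  72  58  46  47  43  50  48  49  47  50  50  46  51  49  48  48  42
   50  65  73  77  76  76]
 [ 72  76  75  73  70  57  47  46  47  47  44  44  46  43  47  46  47  55
   69  75  75  75  74  75]
 [ 75  74  76  76  75  74  68  51  49  48  48  49  52  54  59  69  69  74
   77  74  78  76  74  75]]
```

{"api": "carry_out", "payload": {
  "steps": [
    [-1, 0.0, 0, 0, 0, 0, 0.1585],
    [-1, 0, 0, 0, 0, 0, 0.1585],
    [-1, 0, 0, 0.02, 0, 0, 0],
    [-1, 0, 0, 0.005, 0, 0, 0],
    [-1, 0, 0, 0, 0, 0, 0],
    [-1, 0, 0, 0, 0, 0, 0]
  ]
}}

```text
clock: 10.75
tcp_pos: [0.659, -0.0679, 0.1836]
orientation: [0.0, 0.647, 0.763, 0.0]
wrist_force: [0.2, 0.1, -0.4]
finger_gap: 0.0258
```

Run:
```python
from meas import *
s,p,R=st();print(p.round(4),R.round(3).tolist(),s['clock'],s['wrist_force'].round(2))
c=cam('wrist');np.savez('w4.npz',**c);d=cam('side');np.savez('s4.npz',**d)
tip=p+R@np.array([0,0,.1004]);u=proj(c,tip);v=proj(d,tip);print(tip,u,v)
x,y=(u.round().astype(int)-[20,25]);X,Y=(v.round().astype(int)-[20,20]);print(x,y,X,Y)
a=c['color'][y:y+40,x:x+40];b=d['color'][Y:Y+40,X:X+40]
cv2.imwrite('pics/w4.png',np.hstack([cv2.resize(a,(400,400),interpolation=cv2.INTER_CUBIC),cv2.resize(b,(400,400),interpolation=cv2.INTER_CUBIC)])[:,:,::-1])
```

```text
[ 0.659  -0.0679  0.1836] [[-0.164, 0.986, 0.001], [0.986, 0.164, -0.0], [-0.0, 0.001, -1.0]] 10.75 [ 0.17  0.14 -0.44]
[ 0.65913019 -0.06793406  0.08321667] [316.93758784 194.43761346] [287.86459842 164.06839449]
297 169 268 144
```

View pics/w4.png

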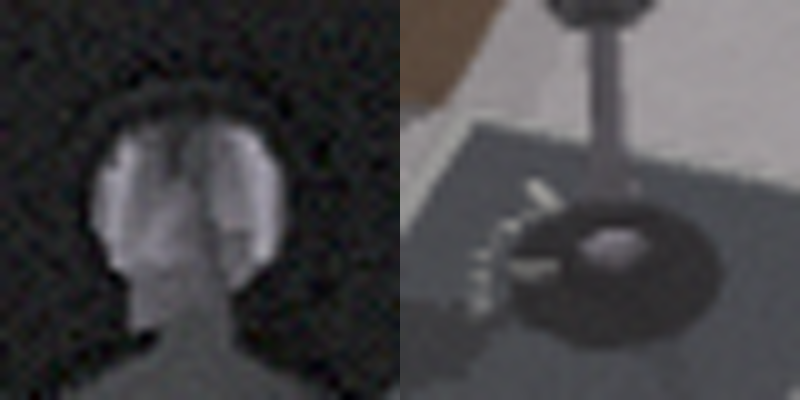

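{"api": "carry_out", "payload": {
  "steps": [
    [-1, 0, 0, 0.006, 0, 0, 0],
    [-1, 0, 0, 0.006, 0, 0, 0],
    [-1, 0, 0, 0.001, 0, 0, 0],
    [-1, 0, 0, 0.001, 0, 0, 0],
    [-1, 0, 0, 0, 0, 0, 0],
    [-1, 0, 0, 0, 0, 0, 0]
  ]
}}

```text
clock: 11.6
tcp_pos: [0.6588, -0.0682, 0.1691]
orientation: [0.0, 0.647, 0.763, 0.0]
wrist_force: [-1.0, -0.0, -0.8]
finger_gap: 0.0258
```

{"api": "carry_out", "payload": {
  "steps": [
    [-1, 0, 0, 0.001, 0, 0, 0],
    [-1, 0, 0, 0, 0, 0, 0]
  ]
}}

```text
clock: 11.85
tcp_pos: [0.6587, -0.0681, 0.1679]
orientation: [0.0, 0.647, 0.763, 0.0]
wrist_force: [-0.7, 0.5, -0.1]
finger_gap: 0.0257
```

{"api": "carry_out", "payload": {
  "steps": [
    [-1, 0, 0, 0.001, 0, 0, 0],
    [-1, 0, 0, 0, 0, 0, 0]
  ]
}}

```text
clock: 12.1
tcp_pos: [0.6586, -0.0681, 0.1668]
orientation: [-0.0, 0.647, 0.763, 0.0]
wrist_force: [0.0, -0.2, -1.0]
finger_gap: 0.0254
```

{"api": "carry_out", "payload": {
  "steps": [
    [-1, 0, 0, 0.001, 0, 0, 0],
    [-1, 0, 0, 0, 0, 0, 0]
  ]
}}

```text
clock: 12.35
tcp_pos: [0.6586, -0.0681, 0.1658]
orientation: [-0.0, 0.647, 0.763, -0.0]
wrist_force: [-0.5, 0.9, -1.3]
finger_gap: 0.0251
```

{"api": "carry_out", "payload": {
  "steps": [
    [-1, 0, 0, 0.0005, 0, 0, 0],
    [-1, 0, 0, 0, 0, 0, 0.08],
    [-1, 0, 0, 0, 0, 0, 0.08],
    [-1, 0, 0, 0, 0, 0, 0.08],
    [-1, 0, 0, 0, 0, 0, 0.08],
    [-1, 0, 0, 0, 0, 0, 0.08],
    [-1, 0, 0, 0, 0, 0, 0]
  ]
}}

```text
clock: 13.22
tcp_pos: [0.659, -0.0679, 0.1654]
orientation: [0.0, 0.785, 0.62, 0.0]
wrist_force: [1.8, 0.5, -1.1]
finger_gap: 0.0255
```

Run:
```python
from meas import *
s,p,R=st();print(p.round(4),s['clock'],s['wrist_force'].round(2),s['ft_torque'].round(3), 'yaw',np.arctan2(R[1,0],R[0,0]))
c=cam('wrist');np.savez('w5.npz',**c);d=cam('side')
v=proj(d,[.659,-.069,.066]);X,Y=(v.round().astype(int)-[20,20])
a=c['color'][150:230,277:357];b=d['color'][Y:Y+40,X:X+40]
cv2.imwrite('pics/w5.png',np.hstack([cv2.resize(a,(400,400),interpolation=cv2.INTER_CUBIC),cv2.resize(b,(400,400),interpolation=cv2.INTER_CUBIC)])[:,:,::-1])
```

```text
[ 0.659  -0.0679  0.1654] 13.225 [ 1.82  0.53 -1.08] [ 0.461 -0.267  0.042] yaw 1.3362551886417513
```

View pics/w5.png

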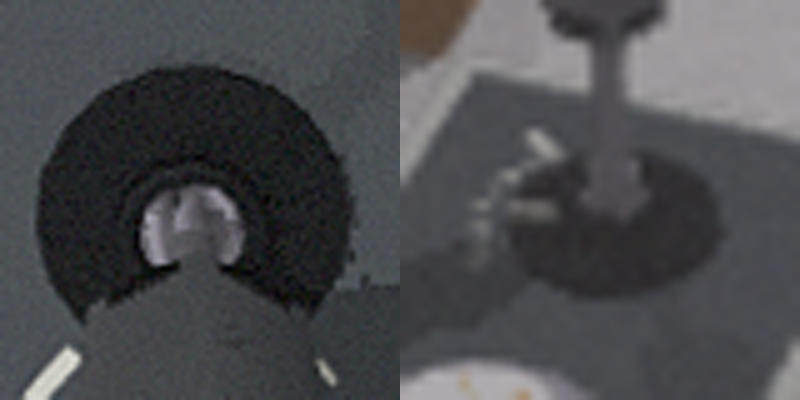

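Run:
```python
from meas import *
s,p,R=st()
d=cam('side');v=proj(d,[.659,-.069,.066]);X,Y=(v.round().astype(int)-[20,20]);print(X,Y)
for z in(.064,.069,.075,.08):print(z,proj(d,[*p[:2],z])-[X,Y])
for n,a in(('zero',.455),('full',-.945),('pt0',.165),('ptfull',-.235)):
    print(n,(proj(d,[.659+.02*np.cos(a),-.069+.02*np.sin(a),.067])-[X,Y]).round(1))
c=cam('wrist')
for n,a in(('pt0',.165),('-.235',-.235)):
    print(n,((proj(c,[.659+.02*np.cos(a),-.069+.02*np.sin(a),.067])-[277,150])*5).round(1))
f=d['color'][Y-10:Y+40,X-10:X+40]
g=c['color'][180:220,297:337]
cv2.imwrite('pics/w6.png',np.hstack([cv2.resize(g,(400,400),interpolation=cv2.INTER_CUBIC),cv2.resize(f,(400,400),interpolation=cv2.INTER_LANCZOS4)])[:,:,::-1])
```

```text
268 149
0.064 [20.26719913 21.24260653]
0.069 [20.18313492 19.64760433]
0.075 [20.08165709 17.72220274]
0.08 [19.99658723 16.10811977]
zero [12.4 21.9]
full [16.4 15.6]
pt0 [12.  20.4]
ptfull [12.6 18.4]
pt0 [239.3 335.4]
-.235 [192.4 344.3]
```

View pics/w6.png

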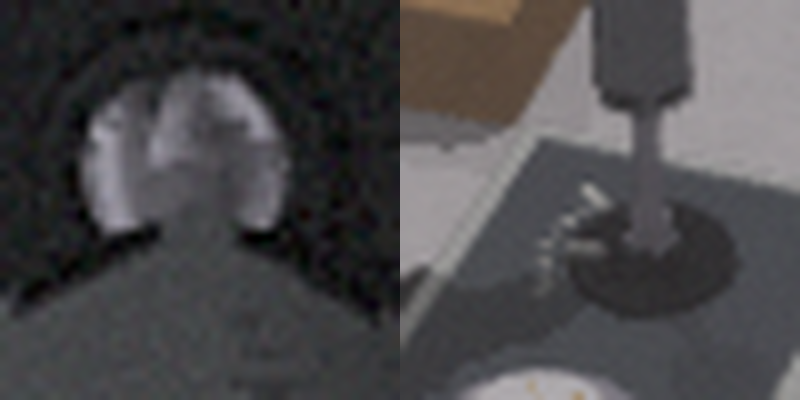

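{"api": "carry_out", "payload": {
  "steps": [
    [-1, 0, 0, 0.001, 0, 0, 0],
    [-1, 0, 0, 0, 0, 0, 0]
  ]
}}

```text
clock: 13.68
tcp_pos: [0.6591, -0.0681, 0.1652]
orientation: [0.0, 0.785, 0.619, 0.001]
wrist_force: [0.3, 2.1, 3.1]
finger_gap: 0.0257
```

{"api": "carry_out", "payload": {
  "steps": [
    [-1, 0, 0, 0, 0, 0, 0.08],
    [-1, 0, 0, 0, 0, 0, 0.08],
    [-1, 0, 0, 0, 0, 0, 0.08],
    [-1, 0, 0, 0, 0, 0, 0.08],
    [-1, 0, 0, 0, 0, 0, 0.08],
    [-1, 0, 0, 0, 0, 0, 0]
  ]
}}

```text
clock: 14.42
tcp_pos: [0.6594, -0.0684, 0.1652]
orientation: [0.001, 0.892, 0.451, 0.001]
wrist_force: [0.9, 1.4, 4.5]
finger_gap: 0.0254
```

Run:
```python
from meas import *
s,p,R=st();print(p.round(4),s['clock'],s['wrist_force'].round(2),s['ft_torque'].round(3), 'yaw',np.arctan2(R[1,0],R[0,0]))
c=cam('wrist');np.savez('w7.npz',**c);d=cam('side')
v=proj(d,[.659,-.069,.066]);X,Y=(v.round().astype(int)-[20,20])
a=c['color'][150:230,277:357];b=d['color'][Y:Y+40,X:X+40]
cv2.imwrite('pics/w7.png',np.hstack([cv2.resize(a,(400,400),interpolation=cv2.INTER_CUBIC),cv2.resize(b,(400,400),interpolation=cv2.INTER_CUBIC)])[:,:,::-1])
```

```text
[ 0.6594 -0.0684  0.1652] 14.425 [0.9  1.44 4.54] [ 0.501 -0.585  0.077] yaw 0.9360495229331359
```

View pics/w7.png

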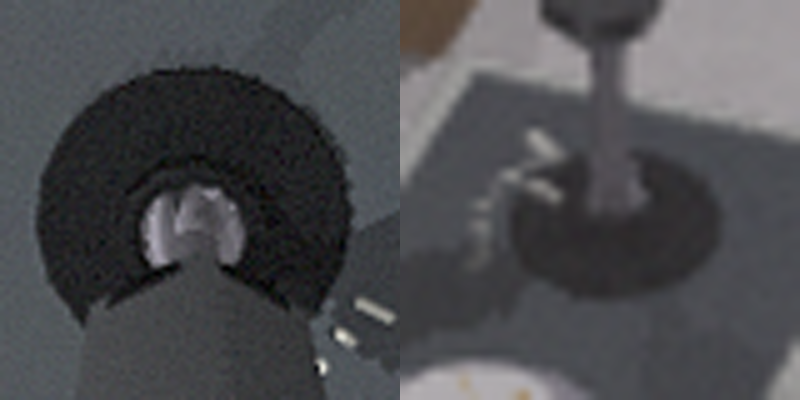

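The pointer is turning, and the blade is in the slot with light contact on its floor at 3–4 N.

{"api": "carry_out", "payload": {
  "steps": [
    [-1, 0, 0, 0, 0, 0, 0.093],
    [-1, 0, 0, 0, 0, 0, 0.093],
    [-1, 0, 0, 0, 0, 0, 0.093],
    [-1, 0, 0, 0, 0, 0, 0.093],
    [-1, 0, 0, 0, 0, 0, 0.093],
    [-1, 0, 0, 0, 0, 0, 0],
    [-1, 0, 0, 0, 0, 0, 0]
  ]
}}

```text
clock: 15.4
tcp_pos: [0.6594, -0.0686, 0.1651]
orientation: [0.001, 0.972, 0.234, 0.001]
wrist_force: [3.6, 0.1, 5.5]
finger_gap: 0.0256
```

Run:
```python
from meas import *
s,p,R=st();print(p.round(4),s['clock'],s['wrist_force'].round(2),s['ft_torque'].round(3), 'yaw',np.arctan2(R[1,0],R[0,0]))
c=cam('wrist');np.savez('w8.npz',**c);d=cam('side');np.savez('s8.npz',**d)
for n,cm in(('w',c),('s',d)):
  for a in(-.945,-.8):
    print(n,a,[proj(cm,[.659+r*np.cos(a),-.069+r*np.sin(a),z]).round(1) for r,z in((.014,.067),(.025,.067),(.035,.06))])
v=proj(d,[.659,-.069,.066]);X,Y=(v.round().astype(int)-[20,20]);print(X,Y)
g=cv2.cvtColor(d['color'],cv2.COLOR_RGB2GRAY)[Y+8:Y+26,X+8:X+22];print(g)
```

```text
[ 0.6594 -0.0686  0.1651] 15.4 [3.56 0.06 5.46] [ 0.021 -1.033  0.066] yaw 0.4719446034013536
w -0.945 [array([318.5, 212.5]), array([320.5, 224.8]), array([322.1, 232.4])]
w -0.8 [array([320.9, 212. ]), array([324.7, 223.9]), array([327.9, 231.2])]
s -0.945 [array([285.5, 165.9]), array([283.4, 163.4]), array([281.7, 163.5])]
s -0.8 [array([284.8, 166.2]), array([282.2, 164. ]), array([279.9, 164.2])]
268 149
[[ 76  80  83  89  97 110 113 135 138 148 148  89  81  86]
 [ 76  78  77  73  78  82  81  90  90  96 106  79  81  89]
 [ 77  77  78  77  75  76  76  77  74  78  79  77  79  78]
 [ 77  77  77  76  78  76  77  78  77  76  77  76  79  78]
 [ 75  76  76  75  76  76  74  76  76  77  73  76  78  79]
 [ 76  77  75  76  97 149 110  75  78  76  76  73  80  80]
 [ 77  76  77  76  87 133 151 110  79  79  75  75  79  79]
 [ 77  76  76  78  78  93 128 126  88  65  61  59  80  78]
 [ 76  78  77  80 101  99  85 101 148  93  51  56  81  83]
 [ 75  87 119 129  81  63  56  64 103  96  45  54  78  82]
 [ 79  95  86  90  61  51  47  46  56  59  50  53  66  75]
 [ 81  97  79  66  53  46  50  50  49  56  83  66  63  72]
 [117  85  74  53  45  48  48  47  44  45  65  82  69  72]
 [ 89  76  73  50  51  46  47  43  44  48  52  61  54  62]
 [111  75  72  48  51  48  48  46  46  43  48  47  48  46]
 [100  77  71  46  48  44  45  43  47  45  44  45  44  47]
 [ 86  75  75  51  45  45  45  46  44  45  46  45  41  46]
 [ 83  71  60  50  43  47  48  48  47  45  48  45  46  48]]
```

{"api": "carry_out", "payload": {
  "steps": [
    [-1, 0, 0, 0, 0, 0, -0.1],
    [-1, 0, 0, -0.01, 0, 0, 0],
    [-1, 0, 0, -0.03, 0, 0, 0],
    [-1, 0.03, 0, 0, 0, 0, 0],
    [-1, 0.03, 0, 0, 0, 0, 0],
    [-1, 0, 0, 0, 0, 0, 0],
    [-1, 0, 0, 0, 0, 0, 0]
  ]
}}

```text
clock: 16.38
tcp_pos: [0.7078, -0.036, 0.2034]
orientation: [-0.0, 0.96, 0.281, -0.002]
wrist_force: [-0.1, -0.6, 0.1]
finger_gap: 0.0254
```

Run:
```python
from meas import *
s,p,R=st();print(p.round(4),s['clock'],s['wrist_force'].round(2),'yaw',np.arctan2(R[1,0],R[0,0]))
c=cam('wrist');np.savez('w9.npz',**c)
u=proj(c,[.659,-.069,.066]).round().astype(int);x,y=u-40;print(x,y)
cv2.imwrite('pics/w9.png',cv2.resize(c['color'][y:y+80,x:x+80],(560,560),interpolation=cv2.INTER_CUBIC)[:,:,::-1])
```

```text
[ 0.7078 -0.036   0.2034] 16.375 [-0.13 -0.63  0.13] yaw 0.5695390615935827
214 146
```

View pics/w9.png

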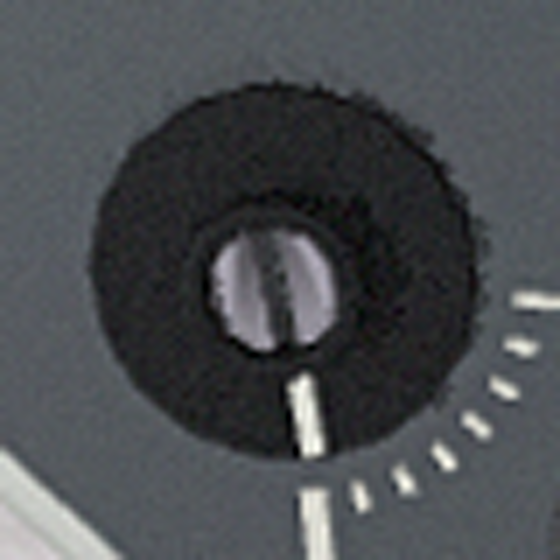

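Run:
```python
from meas import *
c=dict(np.load('w9.npz'));f=lambda a,b,z: ray(c,a/7+214-.43,b/7+146-.43,z)
h=f(274,290,.069);print('head',h.round(4))
for pz in(.064,.066,.068):
  a=f(300,378,pz);b=f(316,455,pz);d=b-a
  print('ptr z',pz,'r',np.hypot(*(a-h)[:2]).round(4),np.hypot(*(b-h)[:2]).round(4),'dir',np.arctan2(d[1],d[0]).round(3),'from head',np.arctan2(*(b-h)[1::-1]).round(3))
a=f(313,488,.06);b=f(320,556,.06);d=b-a
print('full r',np.hypot(*(a-h)[:2]),'dir',np.arctan2(d[1],d[0]).round(3),'from head',[np.arctan2(*(q-h)[1::-1]).round(3) for q in(a,b)])
z=f(540,300,.06);print('zero',np.hypot(*(z-h)[:2]),np.arctan2(*(z-h)[1::-1]))
a=f(262,232,.069);b=f(287,345,.069);d=b-a;print('slot',np.arctan2(d[1],d[0]))
# skirt centre
g=cv2.cvtColor(c['color'],cv2.COLOR_RGB2GRAY);m=(g<48).astype(np.uint8)*255;k=np.zeros_like(m);k[155:213,225:284]=1;m*=k
cs,_=cv2.findContours(m,cv2.RETR_EXTERNAL,cv2.CHAIN_APPROX_NONE);e=cv2.fitEllipse(cv2.convexHull(max(cs,key=cv2.contourArea)));print(e[0],ray(c,*e[0],.066).round(4),e[1])
```

```text
head [ 0.6588 -0.0694  0.069 ]
ptr z 0.064 r 0.0137 0.0249 dir -0.859 from head -0.867
ptr z 0.066 r 0.0132 0.0242 dir -0.859 from head -0.847
ptr z 0.068 r 0.0127 0.0236 dir -0.859 from head -0.827
full r 0.03092836808549304 dir -0.958 from head [np.float64(-0.94), np.float64(-0.945)]
zero 0.0343372062132241 0.45913970372968455
slot -0.8471099314544502
(254.53529357910156, 184.03759765625) [ 0.6587 -0.0671  0.066 ] (53.170799255371094, 55.358463287353516)
```

{"api": "carry_out", "payload": {
  "steps": [
    [-1, -0.03, 0, 0, 0, 0, 0],
    [-1, -0.03, 0, 0, 0, 0, -0.05],
    [-1, 0, 0, 0, 0, 0, 0],
    [-1, 0, 0, 0.03, 0, 0, 0],
    [-1, 0, 0, 0.003, 0, 0, 0],
    [-1, 0, 0, 0.002, 0, 0, 0],
    [-1, 0, 0, 0.002, 0, 0, 0],
    [-1, 0, 0, 0, 0, 0, 0]
  ]
}}

```text
clock: 17.42
tcp_pos: [0.6591, -0.068, 0.1679]
orientation: [0.0, 0.952, 0.305, 0.0]
wrist_force: [-0.2, -0.2, -0.7]
finger_gap: 0.0255
```

{"api": "carry_out", "payload": {
  "steps": [
    [-1, 0, 0, 0.001, 0, 0, 0],
    [-1, 0, 0, 0.001, 0, 0, 0],
    [-1, 0, 0, 0.0005, 0, 0, 0],
    [-1, 0, 0, 0, 0, 0, 0]
  ]
}}

```text
clock: 17.92
tcp_pos: [0.659, -0.0681, 0.1651]
orientation: [0.0, 0.952, 0.305, 0.0]
wrist_force: [1.3, 1.1, -0.2]
finger_gap: 0.0256
```

{"api": "carry_out", "payload": {
  "steps": [
    [-1, 0, 0, 0, 0, 0, 0.08],
    [-1, 0, 0, 0, 0, 0, 0.08],
    [-1, 0, 0, 0, 0, 0, 0.08],
    [-1, 0, 0, 0, 0, 0, 0],
    [-1, 0, 0, 0, 0, 0, 0],
    [-1, 0, 0, 0, 0, 0, -0.1],
    [-1, 0, 0, -0.01, 0, 0, 0],
    [-1, 0, 0, -0.03, 0, 0, 0],
    [-1, 0.03, 0, 0, 0, 0, 0],
    [-1, 0.03, 0, 0, 0, 0, 0],
    [-1, 0, 0, 0, 0, 0, 0],
    [-1, 0, 0, 0, 0, 0, 0]
  ]
}}

```text
clock: 19.42
tcp_pos: [0.711, -0.0407, 0.2047]
orientation: [-0.0, 0.971, 0.237, -0.001]
wrist_force: [0.1, -0.2, -1.0]
finger_gap: 0.0256
```

```bash
cat > dial.py <<'E'
from meas import *
def dial(c):
    ax=np.array([.6588,-.0692]);g=cv2.cvtColor(c['color'],cv2.COLOR_RGB2GRAY)
    u=proj(c,[*ax,.066]).round().astype(int);m=np.zeros_like(g);x,y=u-45;sub=g[y:y+90,x:x+90]
    cs,_=cv2.findContours((cv2.resize(sub,None,fx=4,fy=4,interpolation=cv2.INTER_CUBIC)>125).astype(np.uint8),cv2.RETR_EXTERNAL,cv2.CHAIN_APPROX_NONE)
    for q in cs:
        if cv2.contourArea(q)<60: continue
        vx,vy,cx,cy=cv2.fitLine(q,cv2.DIST_L2,0,.01,.01).ravel()
        F=lambda t,z:ray(c,(cx+t*vx+.5)/4-.5+x,(cy+t*vy+.5)/4-.5+y,z)
        for z in(.066,.06):
            a,b=F(-10,z),F(10,z);M=F(0,z)[:2]-ax;d=(b-a)[:2];d*=np.sign(d@M)
            print('z',z,'area',cv2.contourArea(q),'r',np.hypot(*M).round(4),'ang',np.arctan2(M[1],M[0]).round(3),'dir',np.arctan2(d[1],d[0]).round(3))
E
python3 - <<'E'
from dial import *
print('old');dial(dict(np.load('w9.npz')))
c=cam('wrist');np.savez('w10.npz',**c);s,p,R=st();print('new',p,s['clock'],'yaw',np.arctan2(R[1,0],R[0,0]));dial(c)
E
```

```text
old
z 0.066 area 741.5 r 0.0352 ang -0.912 dir -0.938
z 0.06 area 741.5 r 0.0374 ang -0.948 dir -0.938
z 0.066 area 128.0 r 0.0315 ang -0.701 dir -0.748
z 0.06 area 128.0 r 0.0333 ang -0.75 dir -0.748
z 0.066 area 136.5 r 0.0318 ang -0.496 dir -0.527
z 0.06 area 136.5 r 0.0333 ang -0.551 dir -0.527
z 0.066 area 137.0 r 0.0322 ang -0.293 dir -0.39
z 0.06 area 137.0 r 0.0333 ang -0.352 dir -0.39
z 0.066 area 144.5 r 0.0322 ang -0.092 dir -0.159
z 0.06 area 144.5 r 0.033 ang -0.153 dir -0.159
z 0.066 area 6143.0 r 0.0508 ang -1.8 dir 2.95
z 0.06 area 6143.0 r 0.0538 ang -1.795 dir 2.95
z 0.066 area 126.0 r 0.0328 ang 0.108 dir -0.015
z 0.06 area 126.0 r 0.0331 ang 0.048 dir -0.015
z 0.066 area 549.0 r 0.0189 ang -0.864 dir -0.894
z 0.06 area 549.0 r 0.0207 ang -0.934 dir -0.894
z 0.066 area 142.0 r 0.033 ang 0.303 dir 0.385
z 0.06 area 142.0 r 0.0329 ang 0.247 dir 0.385
z 0.066 area 259.0 r 0.0346 ang 0.499 dir 0.464
z 0.06 area 259.0 r 0.0343 ang 0.45 dir 0.464
z 0.066 area 619.0 r 0.0059 ang -2.117 dir -0.667
z 0.06 area 619.0 r 0.0079 ang -2.005 dir -0.667
z 0.066 area 762.5 r 0.0042
[... 890 characters left out ...]
0.0332 ang -0.156 dir -0.111
z 0.066 area 541.0 r 0.0191 ang -0.962 dir -0.989
z 0.06 area 541.0 r 0.0209 ang -1.03 dir -0.989
z 0.066 area 148.0 r 0.0328 ang 0.106 dir 0.054
z 0.06 area 148.0 r 0.033 ang 0.048 dir 0.054
z 0.066 area 145.0 r 0.0331 ang 0.301 dir 0.217
z 0.06 area 145.0 r 0.0329 ang 0.247 dir 0.217
z 0.066 area 251.0 r 0.0348 ang 0.497 dir 0.444
z 0.06 area 251.0 r 0.0343 ang 0.452 dir 0.444
z 0.066 area 625.5 r 0.0057 ang -2.242 dir -0.765
z 0.06 area 625.5 r 0.0077 ang -2.12 dir -0.765
z 0.066 area 783.0 r 0.0042 ang 0.272 dir -1.079
z 0.06 area 783.0 r 0.0039 ang -0.209 dir -1.079
z 0.066 area 112.0 r 0.0578 ang 1.273 dir 0.043
z 0.06 area 112.0 r 0.057 ang 1.269 dir 0.043
```

The adjuster reads about 1.40–1.43, on the full mark. I take the driver back to its stand.

{"api": "carry_out", "payload": {
  "steps": [
    [-1, 0, 0, -0.02, 0, 0, -0.1573],
    [-1, 0, 0, 0, 0, 0, -0.1573],
    [-1, 0, 0, 0, 0, 0, -0.1573],
    [-1, 0, 0, 0, 0, 0, -0.1573],
    [-1, 0, 0, 0, 0, 0, -0.1573],
    [-1, 0, 0, 0, 0, 0, -0.1573],
    [-1, 0, 0, 0, 0, 0, -0.1573],
    [-1, 0, 0, 0, 0, 0, -0.1573],
    [-1, 0, 0, 0, 0, 0, -0.1573],
    [-1, 0, 0, 0, 0, 0, -0.1573]
  ]
}}

```text
clock: 20.72
tcp_pos: [0.7109, -0.0411, 0.2255]
orientation: [-0.0, 0.516, 0.857, -0.0]
wrist_force: [-0.4, 1.2, -1.2]
finger_gap: 0.0256
```

{"api": "carry_out", "payload": {
  "steps": [
    [-1, 0.035, 0.011, 0, 0, 0, 0],
    [-1, 0.035, 0.011, 0, 0, 0, 0],
    [-1, 0.035, 0.011, 0, 0, 0, 0],
    [-1, 0.035, 0.011, 0, 0, 0, 0],
    [-1, 0.035, 0.011, 0, 0, 0, 0],
    [-1, 0.035, 0.011, 0, 0, 0, 0],
    [-1, 0.035, 0.011, 0, 0, 0, 0],
    [-1, 0.035, 0.011, 0, 0, 0, 0],
    [-1, 0.035, 0.012, 0, 0, 0, 0],
    [-1, 0.035, 0.012, 0, 0, 0, 0],
    [-1, 0, 0, 0, 0, 0, 0],
    [-1, 0, 0, 0, 0, 0, 0]
  ]
}}

```text
clock: 22.22
tcp_pos: [0.6485, 0.3207, 0.2251]
orientation: [0.0, 0.518, 0.855, -0.0]
wrist_force: [-0.0, -0.1, -0.5]
finger_gap: 0.0254
```

```bash
cat > go.py <<'E'
import sys
from h import *
s,p,R=st();yaw=np.arctan2(R[1,0],R[0,0]);print('p',p.round(4),'yaw',yaw.round(4),'z-axis',R[:,2].round(4),'t',s['clock'],'q6',s['joint_pos'][5].round(2),'f',s['wrist_force'].round(1))
if len(sys.argv)>1:
    t=np.array(list(map(float,sys.argv[1:4])));print('tool shift',(R.T@(t-p)).round(4))
if len(sys.argv)>4: print('rotz',round(yaw-float(sys.argv[4]),4))
E
python3 go.py .6486 .3212 .225 2.0525
python3 - <<'E'
from meas import *
s,p,R=st();c=cam('side');tip=p+R@np.array([0,0,.1004]);print(tip.round(4),proj(c,tip),proj(c,[.649,.3203,.07]))
E
```

```text
p [0.6485 0.3207 0.2251] yaw 2.0526 z-axis [-1.e-04 -8.e-04 -1.e+00] t 22.225 q6 -0.13 f [-0.  -0.1 -0.5]
tool shift [0.0004 0.0003 0.0001]
rotz 0.0001
[0.6485 0.3206 0.1247] [264.20011605 281.67501633] [266.06443643 299.84323589]
```

{"api": "carry_out", "payload": {
  "steps": [
    [-1, 0, 0, 0.03, 0, 0, 0],
    [-1, 0, 0, 0.02, 0, 0, 0],
    [-1, 0, 0, 0.006, 0, 0, 0],
    [-1, 0, 0, 0.004, 0, 0, 0],
    [-1, 0, 0, 0, 0, 0, 0]
  ]
}}

```text
clock: 22.9
tcp_pos: [0.6492, 0.3212, 0.1656]
orientation: [0.0, 0.518, 0.855, 0.0]
wrist_force: [-0.6, -0.1, -1.0]
finger_gap: 0.0257
```

{"api": "carry_out", "payload": {
  "steps": [
    [-1, 0, 0, 0.01, 0, 0, 0],
    [-1, 0, 0, 0.015, 0, 0, 0],
    [-1, 0, 0, 0.015, 0, 0, 0],
    [-1, 0, 0, 0.01, 0, 0, 0],
    [-1, 0, 0, 0.005, 0, 0, 0],
    [-1, 0, 0, 0, 0, 0, 0],
    [-1, 0, 0, 0, 0, 0, 0]
  ]
}}

```text
clock: 23.78
tcp_pos: [0.6491, 0.3217, 0.1104]
orientation: [0.0, 0.518, 0.856, 0.0]
wrist_force: [0.6, 0.1, -0.1]
finger_gap: 0.0256
```

{"api": "carry_out", "payload": {
  "steps": [
    [-1, 0, 0, 0.0015, 0, 0, 0],
    [-1, 0, 0, 0, 0, 0, 0],
    [1, 0, 0, 0, 0, 0, 0],
    [1, 0, 0, 0, 0, 0, 0],
    [1, 0, 0, 0, 0, 0, 0],
    [1, 0, 0, 0, 0, 0, 0],
    [1, 0, 0, 0, 0, 0, 0],
    [1, 0, 0, 0, 0, 0, 0]
  ]
}}

```text
clock: 24.78
tcp_pos: [0.6487, 0.3215, 0.1083]
orientation: [0.0, 0.518, 0.856, -0.0]
wrist_force: [0.0, -0.3, -0.2]
finger_gap: 0.0857
```

{"api": "carry_out", "payload": {
  "steps": [
    [1, 0, 0, -0.03, 0, 0, 0],
    [1, 0, 0, -0.03, 0, 0, 0],
    [1, 0, 0, -0.03, 0, 0, 0],
    [1, 0, 0, -0.03, 0, 0, 0],
    [1, 0, 0, 0, 0, 0, 0.1204],
    [1, 0, 0, 0, 0, 0, 0.1204],
    [1, 0, 0, 0, 0, 0, 0.1204],
    [1, 0, 0, 0, 0, 0, 0.1204],
    [1, 0, 0, 0, 0, 0, 0],
    [1, 0, 0, 0, 0, 0, 0]
  ]
}}

```text
clock: 26.02
tcp_pos: [0.6488, 0.3215, 0.2283]
orientation: [0.0, 0.706, 0.708, -0.0]
wrist_force: [-1.0, -0.2, -0.3]
finger_gap: 0.0853
```

Run:
```python
from meas import *
s,p,R=st();print(p.round(4),s['clock'],np.arctan2(R[1,0],R[0,0]))
for n in('top','side','wrist'):
    c=cam(n); print(n)
    for q in blobs(c,(20,60,120),(35,255,255),40):
        u=cen(q); print('yel',np.round(u,1),cv2.contourArea(q),ray(c,*u,.046).round(4))
    if n=='side':
        a=c['color'][255:375,220:400]
    if n=='wrist': b=c['color']
cv2.imwrite('pics/after.png',np.hstack([cv2.resize(a,(600,400)),cv2.resize(b[:,120:520],(200,200)).repeat(2,0)[:400]])[:,:,::-1])
```

```text
[0.6488 0.3215 0.2283] 26.025 1.5734242532804124
top
yel [388.6 280.8] 497.5 [ 0.3467 -0.1268  0.046 ]
yel [187.7 239. ] 149.5 [0.459  0.3613 0.046 ]
yel [231.5 232.6] 147.0 [0.4719 0.2534 0.046 ]
side
yel [415.7 176.2] 262.5 [ 0.3487 -0.0942  0.046 ]
yel [367.3 334.3] 251.0 [0.4574 0.3623 0.046 ]
yel [361.7 286.7] 191.5 [0.4708 0.2549 0.046 ]
wrist
yel [ 15.9 208.2] 183.5 [ 0.689  -0.0074  0.046 ]
```

View pics/after.png

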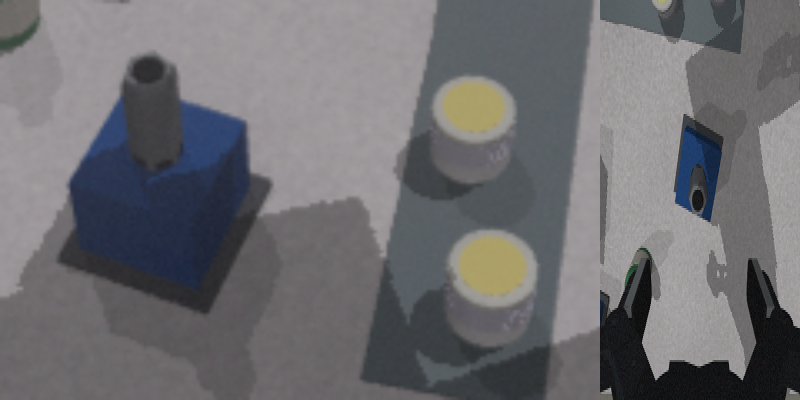

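{"api": "carry_out", "payload": {
  "steps": [
    [1, 0.008, -0.038, 0, 0, 0, 0],
    [1, 0.008, -0.038, 0, 0, 0, 0],
    [1, 0.008, -0.038, 0, 0, 0, 0],
    [1, 0.008, -0.038, 0, 0, 0, 0],
    [1, 0.008, -0.038, 0, 0, 0, 0],
    [1, 0, 0, 0.05, 0, 0, 0],
    [1, 0, 0, 0.05, 0, 0, 0],
    [1, 0, 0, 0.03, 0, 0, 0],
    [1, 0, 0, 0, 0, 0, 0],
    [1, 0, 0, 0, 0, 0, 0]
  ]
}}

```text
clock: 27.42
tcp_pos: [0.4596, 0.3619, 0.0998]
orientation: [0.0, 0.707, 0.707, 0.001]
wrist_force: [-0.1, 0.9, 1.1]
finger_gap: 0.0852
```

```bash
python3 go.py .4582 .3618 .033 1.5708
python3 - <<'E'
from meas import *
c=cam('wrist')
for q in blobs(c,(20,60,120),(35,255,255),40):
    u=cen(q); print('yel',np.round(u,1),cv2.contourArea(q),ray(c,*u,.046).round(4))
E
```

```text
p [0.4596 0.3619 0.0998] yaw 1.5717 z-axis [ 1.7e-03  9.0e-04 -1.0e+00] t 27.425 q6 0.53 f [-0.1  0.9  1.1]
tool shift [-0.0001 -0.0015  0.0668]
rotz 0.0009
yel [316.5 212. ] 2106.0 [0.4584 0.3618 0.046 ]
yel [161.1 229.9] 1999.0 [0.4717 0.2541 0.046 ]
```

Wrist camera agrees within 1 mm. I descend and grip.

{"api": "carry_out", "payload": {
  "steps": [
    [1, 0, -0.001, 0.03, 0, 0, 0],
    [1, 0, 0, 0.025, 0, 0, 0],
    [1, 0, 0, 0.012, 0, 0, 0],
    [1, 0, 0, 0, 0, 0, 0],
    [-1, 0, 0, 0, 0, 0, 0],
    [-1, 0, 0, 0, 0, 0, 0],
    [-1, 0, 0, 0, 0, 0, 0],
    [-1, 0, 0, 0, 0, 0, 0],
    [-1, 0, 0, 0, 0, 0, 0],
    [-1, 0, 0, 0, 0, 0, 0]
  ],
  "grip_force": 50
}}

```text
clock: 28.72
tcp_pos: [0.4577, 0.3614, 0.0313]
orientation: [0.0, 0.707, 0.707, -0.0]
wrist_force: [0.0, -0.1, 0.4]
finger_gap: -0.0003
```

```bash
python3 go.py .6804 .0195 .15
```

```text
p [0.4577 0.3614 0.0313] yaw 1.5715 z-axis [-0.e+00 -2.e-04 -1.e+00] t 28.725 q6 0.53 f [ 0.  -0.1  0.4]
tool shift [-0.3421  0.2224 -0.1186]
```

Run:
```python
from meas import *
for n in('top','side','wrist'):
    c=cam(n); print(n)
    for q in blobs(c,(20,60,120),(35,255,255),15):
        u=cen(q); print('yel',np.round(u,1),cv2.contourArea(q),ray(c,*u,.046).round(4))
    if n=='side': a=c['color'][230:400,270:470]
    if n=='wrist': b=c['color']
cv2.imwrite('pics/miss.png',np.hstack([cv2.resize(a,(400,340)),cv2.resize(b[:,50:520],(400,340))])[:,:,::-1])
```

```text
top
yel [388.8 280.9] 492.0 [ 0.3465 -0.1272  0.046 ]
yel [231.4 232.6] 146.0 [0.4719 0.2537 0.046 ]
yel [325. 145.] 28.5 [0.6877 0.0177 0.046 ]
side
yel [360.1 335.4] 31.0 [0.4705 0.3657 0.046 ]
yel [425.2 178.7] 22.5 [ 0.3263 -0.0867  0.046 ]
wrist
yel [ 99.9 286.2] 3746.0 [0.4714 0.2542 0.046 ]
yel [316.6 245.6] 1336.0 [0.4493 0.3616 0.046 ]
```

View pics/miss.png

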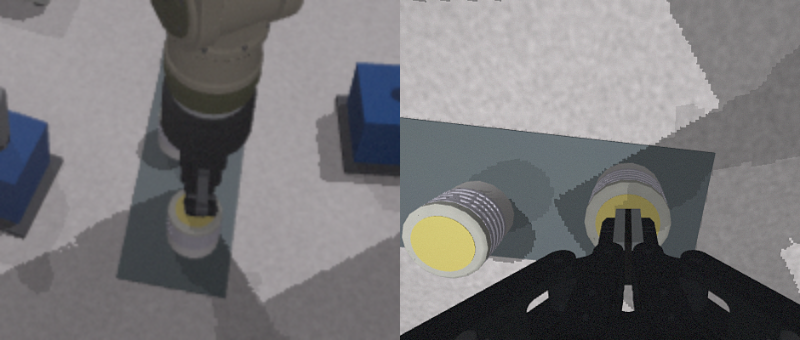

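Run:
```python
from meas import *
s,p,R=st();print(p,s['finger_gap'],s['wrist_force'])
for n in('side','wrist','top'):
    c=cam(n)
    for z in(.012,.031,.046,.06): print(n,z,proj(c,[p[0],p[1],z]).round(1))
    hsv=cv2.cvtColor(c['color'],cv2.COLOR_RGB2HSV)
    if n=='side': A=c['color'][305:370,335:400]
    if n=='wrist': B=c['color'][180:300,257:377]
cv2.imwrite('pics/miss2.png',np.hstack([cv2.resize(A,(400,400),interpolation=cv2.INTER_CUBIC),cv2.resize(B,(400,400),interpolation=cv2.INTER_CUBIC)])[:,:,::-1])
```

```text
[0.45771321 0.36141126 0.03129309] -0.0001093678868254227 [ 0.41581573 -0.24983011 -0.48554659]
side 0.012 [366.1 344. ]
side 0.031 [366.7 338.4]
side 0.046 [367.2 333.9]
side 0.06 [367.7 329.5]
wrist 0.012 [316.5 233.7]
wrist 0.031 [316.4 247.9]
wrist 0.046 [316.2 261.5]
wrist 0.06 [316.1 276.5]
top 0.012 [192.9 240. ]
top 0.031 [190.  239.7]
top 0.046 [187.6 239.5]
top 0.06 [185.4 239.3]
```

View pics/miss2.png

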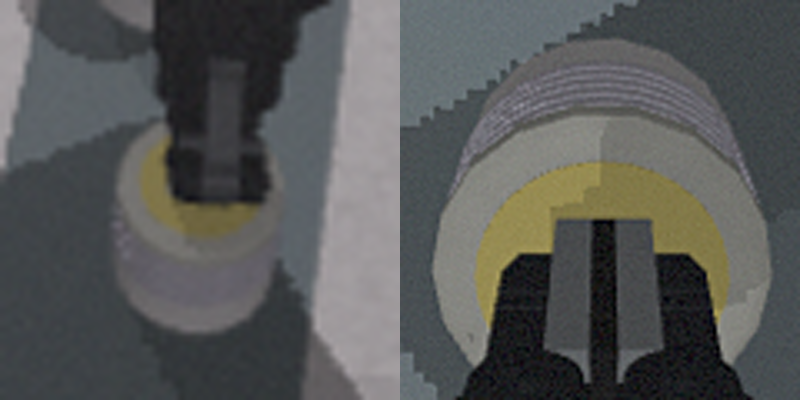

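Both views show the shut fingers apparently inside module 1, with a gap of 0 and no force. I have now used all 16 pictures, so later checks are numeric only. I raise the fingers straight up and check the module before trying again.

{"api": "carry_out", "payload": {
  "steps": [
    [-1, 0, 0, -0.01, 0, 0, 0],
    [-1, 0, 0, 0, 0, 0, 0]
  ]
}}

```text
clock: 29.28
tcp_pos: [0.4586, 0.3619, 0.0426]
orientation: [0.0, 0.707, 0.707, 0.001]
wrist_force: [0.9, 0.0, -0.2]
finger_gap: -0.0002
```

```bash
cat > mod.py <<'E'
from meas import *
def rim(c,amin=15):
    for q in blobs(c,(20,60,120),(35,255,255),amin):
        u=cen(q);e=cv2.fitEllipse(cv2.convexHull(q)); print(' yel',np.round(u,1),'ell',np.round(e[0],1),np.round(e[1],1),cv2.contourArea(q),'cen',ray(c,*u,.046).round(4)[:2],'ell',ray(c,*e[0],.046).round(4)[:2])
E
python3 go.py
python3 - <<'E'
from mod import *
for n in('top','side','wrist'): print(n);rim(cam(n))
E
```

```text
p [0.4586 0.3619 0.0426] yaw 1.5715 z-axis [ 0.0019  0.001  -1.    ] t 29.275 q6 0.53 f [ 0.9  0.  -0.2]
top
 yel [388.8 280.8] ell [388.7 280.9] [25.4 26.2] 491.5 cen [ 0.3466 -0.127 ] ell [ 0.3465 -0.127 ]
 yel [231.5 232.6] ell [231.4 232.7] [14.  14.5] 145.0 cen [0.4718 0.2534] ell [0.4717 0.2536]
 yel [325. 145.] ell [325. 145.] [6.3 6.3] 28.0 cen [0.6876 0.0178] ell [0.6876 0.0178]
side
 yel [360.8 335.6] ell [360.9 335.6] [ 6.1 13.5] 45.0 cen [0.4693 0.366 ] ell [0.469  0.3659]
 yel [425.2 176.4] ell [424.3 176.3] [ 5.7 11.2] 22.0 cen [ 0.3257 -0.0954] ell [ 0.3279 -0.0956]
wrist
 yel [112.  274.7] ell [112.  274.8] [59.  74.2] 3356.5 cen [0.4714 0.2542] ell [0.4715 0.2542]
 yel [316.2 239.1] ell [316.8 251.7] [64.5 71.6] 1760.0 cen [0.451  0.3616] ell [0.4581 0.3618]
```

{"api": "carry_out", "payload": {
  "steps": [
    [-1, 0, 0, -0.02, 0, 0, 0],
    [-1, 0, 0, -0.02, 0, 0, 0],
    [-1, 0, 0, 0, 0, 0, 0],
    [1, 0, 0, 0, 0, 0, 0],
    [1, 0, 0, 0, 0, 0, 0],
    [1, 0, 0, 0, 0, 0, 0],
    [1, 0, 0, 0, 0, 0, 0],
    [1, 0, 0, 0, 0, 0, 0]
  ]
}}

```text
clock: 30.42
tcp_pos: [0.4577, 0.3614, 0.0812]
orientation: [0.0, 0.707, 0.707, -0.0]
wrist_force: [-0.6, 0.2, -0.5]
finger_gap: 0.0854
```

```bash
python3 go.py .4582 .3618 .036
python3 - <<'E'
from mod import *
for n in('top','side','wrist'): print(n);rim(cam(n))
E
```

```text
p [0.4577 0.3614 0.0812] yaw 1.5715 z-axis [-2.e-04 -2.e-04 -1.e+00] t 30.425 q6 0.53 f [-0.6  0.2 -0.5]
tool shift [0.0004 0.0005 0.0452]
top
 yel [388.8 280.8] ell [388.7 280.8] [25.4 26.2] 492.5 cen [ 0.3466 -0.1271] ell [ 0.3466 -0.127 ]
 yel [231.4 232.6] ell [231.4 232.7] [14.1 14.8] 149.0 cen [0.4718 0.2535] ell [0.4717 0.2536]
 yel [325. 145.] ell [325. 145.] [6.3 6.3] 28.0 cen [0.6876 0.0178] ell [0.6876 0.0178]
side
 yel [363.5 336.9] ell [366.6 334.9] [15.3 19.4] 74.0 cen [0.4642 0.3683] ell [0.4588 0.3637]
 yel [356.7 287.5] ell [357.  287.6] [ 8.1 12. ] 60.5 cen [0.4804 0.2579] ell [0.4798 0.258 ]
wrist
 yel [317.2 224.7] ell [317.2 224.7] [54.3 58.5] 2425.0 cen [0.4585 0.3618] ell [0.4585 0.3618]
 yel [149.3 243.7] ell [149.3 243.7] [50.3 60.3] 2317.5 cen [0.4716 0.2542] ell [0.4717 0.2542]
```

{"api": "carry_out", "payload": {
  "steps": [
    [1, 0, 0, 0.025, 0, 0, 0],
    [1, 0, 0, 0.02, 0, 0, 0],
    [1, 0, 0, 0, 0, 0, 0],
    [0.35, 0, 0, 0, 0, 0, 0],
    [0.35, 0, 0, 0, 0, 0, 0],
    [0.35, 0, 0, 0, 0, 0, 0]
  ],
  "grip_force": 30
}}

```text
clock: 31.32
tcp_pos: [0.4583, 0.3617, 0.0372]
orientation: [0.0, 0.707, 0.707, 0.001]
wrist_force: [0.3, -0.2, -0.7]
finger_gap: 0.0579
```

{"api": "carry_out", "payload": {
  "steps": [
    [0.1, 0, 0, 0, 0, 0, 0],
    [0.1, 0, 0, 0, 0, 0, 0],
    [0.1, 0, 0, 0, 0, 0, 0]
  ]
}}

```text
clock: 31.7
tcp_pos: [0.4577, 0.3614, 0.0364]
orientation: [0.0, 0.707, 0.707, -0.0]
wrist_force: [-1.2, 0.4, 1.0]
finger_gap: 0.047
```

```bash
python3 go.py .4582 .3618 .036
python3 - <<'E'
from mod import *
for n in('side','wrist'): print(n);rim(cam(n))
E
```

```text
p [0.4577 0.3614 0.0364] yaw 1.5715 z-axis [ 0.e+00 -1.e-04 -1.e+00] t 31.7 q6 0.53 f [-1.2  0.4  1. ]
tool shift [0.0004 0.0005 0.0004]
side
 yel [425.5 177.6] ell [424.9 177.4] [5.7 9.9] 22.5 cen [ 0.3253 -0.0909] ell [ 0.3266 -0.0917]
 yel [359.5 333.6] ell [360.  333.1] [ 4.7 11.4] 22.0 cen [0.4718 0.3621] ell [0.4707 0.361 ]
wrist
 yel [317.2 257.6] ell [317.1 257.6] [66.8 73.9] 3782.5 cen [0.4582 0.3619] ell [0.4582 0.3618]
 yel [106.2 280.8] ell [106.2 280.8] [60.4 76.4] 3543.0 cen [0.4714 0.2542] ell [0.4715 0.2542]
```

{"api": "carry_out", "payload": {
  "steps": [
    [0.0, 0, 0, 0, 0, 0, 0],
    [0.0, 0, 0, 0, 0, 0, 0],
    [0.0, 0, 0, -0.008, 0, 0, 0],
    [0.0, 0, 0, 0, 0, 0, 0]
  ]
}}

```text
clock: 32.3
tcp_pos: [0.4584, 0.3618, 0.0454]
orientation: [0.0, 0.707, 0.707, 0.001]
wrist_force: [0.5, -0.6, -0.4]
finger_gap: 0.0427
```

```bash
python3 go.py
python3 - <<'E'
from mod import *
s,p,R=st();print(s['finger_gap'])
for n in('side','wrist'): print(n);rim(cam(n))
E
```

```text
p [0.4584 0.3618 0.0454] yaw 1.5715 z-axis [ 1.5e-03  8.0e-04 -1.0e+00] t 32.3 q6 0.53 f [ 0.5 -0.6 -0.4]
0.042717999560380075
side
 yel [425.5 175.8] ell [424.8 176. ] [ 5.1 12. ] 23.0 cen [ 0.3249 -0.098 ] ell [ 0.3266 -0.097 ]
 yel [359.4 333.6] ell [359.7 334.9] [ 3.9 12.2] 20.5 cen [0.4719 0.3621] ell [0.4712 0.3647]
wrist
 yel [316.6 249.1] ell [316.6 249.1] [64.  70.3] 3451.5 cen [0.4583 0.3618] ell [0.4583 0.3618]
 yel [115.4 271.5] ell [115.3 271.5] [58.2 72.8] 3260.0 cen [0.4715 0.2542] ell [0.4715 0.2542]
```

{"api": "carry_out", "payload": {
  "steps": [
    [1, 0, 0, 0, 0, 0, 0],
    [1, 0, 0, 0, 0, 0, 0],
    [1, 0, 0, 0, 0, 0, 0],
    [1, 0, 0, 0, 0, 0, 0],
    [1, 0, 0, -0.05, 0, 0, 0],
    [1, -0.054, 0.0065, 0, 0, 0, 0],
    [1, -0.054, 0.0065, 0, 0, 0, 0],
    [1, 0, 0, 0.03, 0, 0, 0],
    [1, 0, 0, 0.028, 0, 0, 0],
    [1, 0, 0, 0, 0, 0, 0],
    [0.1, 0, 0, 0, 0, 0, 0],
    [0.1, 0, 0, 0, 0, 0, 0],
    [0.1, 0, 0, 0, 0, 0, 0],
    [0.1, 0, 0, 0, 0, 0, 0],
    [0.1, 0, 0, 0, 0, 0, 0]
  ]
}}

```text
clock: 34.28
tcp_pos: [0.4709, 0.2535, 0.0365]
orientation: [0.0, 0.707, 0.707, 0.0]
wrist_force: [-0.7, -0.7, 0.3]
finger_gap: 0.0471
```

```bash
python3 go.py
python3 - <<'E'
from mod import *
s,p,R=st();print(s['finger_gap'])
for n in('side','wrist'): print(n);rim(cam(n))
E
```

```text
p [0.4709 0.2535 0.0365] yaw 1.5716 z-axis [ 3.e-04 -0.e+00 -1.e+00] t 34.275 q6 0.34 f [-0.7 -0.7  0.3]
0.04707109434784977
side
 yel [363.6 335.3] ell [364.5 335.2] [12.  17.8] 124.5 cen [0.4641 0.365 ] ell [0.4626 0.3647]
 yel [419.8 176.5] ell [416.4 176.3] [15.8 22.2] 54.5 cen [ 0.3389 -0.094 ] ell [ 0.3471 -0.0942]
 yel [354.5 286.4] ell [355.  286.6] [4.4 9.1] 18.5 cen [0.4849 0.2555] ell [0.4839 0.2559]
wrist
 yel [539.  233.3] ell [539.  233.2] [65.2 81.2] 4062.0 cen [0.4582 0.3619] ell [0.4582 0.3619]
 yel [317.7 257.7] ell [317.7 257.6] [66.9 73.8] 3797.5 cen [0.4715 0.2542] ell [0.4714 0.2542]
```

{"api": "carry_out", "payload": {
  "steps": [
    [-0.2, 0, 0, 0, 0, 0, 0],
    [-0.2, 0, 0, 0, 0, 0, 0],
    [-0.2, 0, 0, 0, 0, 0, 0],
    [-0.2, 0, 0, 0, 0, 0, 0]
  ]
}}

```text
clock: 34.88
tcp_pos: [0.4708, 0.2534, 0.0363]
orientation: [0.0, 0.707, 0.707, -0.0]
wrist_force: [-0.7, -0.7, 0.3]
finger_gap: 0.034
```

Run:
```python
from mod import *
for n in('side','wrist'): print(n);rim(cam(n))
```

```text
side
 yel [363.9 335. ] ell [364.6 334.8] [12.6 18.4] 138.5 cen [0.4635 0.3643] ell [0.4624 0.3638]
 yel [419.7 176.7] ell [416.2 176.1] [16.1 22.6] 58.0 cen [ 0.3392 -0.0932] ell [ 0.3477 -0.0948]
 yel [354.5 287. ] ell [354.9 287.1] [ 4.3 10.5] 20.0 cen [0.4849 0.2569] ell [0.484  0.2573]
wrist
 yel [539.2 233.4] ell [539.3 233.3] [65.1 81.5] 4074.5 cen [0.4582 0.3618] ell [0.4581 0.3619]
 yel [317.8 257.8] ell [317.8 257.8] [67.1 73.3] 3756.0 cen [0.4714 0.2542] ell [0.4714 0.2542]
```

{"api": "carry_out", "payload": {
  "steps": [
    [1, 0, 0, 0, 0, 0, 0],
    [1, 0, 0, 0, 0, 0, 0],
    [1, 0, 0, 0, 0, 0, 0],
    [1, 0, 0, 0.006, 0, 0, 0],
    [1, 0, 0, 0.006, 0, 0, 0],
    [1, 0, 0, 0, 0, 0, 0],
    [-0.2, 0, 0, 0, 0, 0, 0],
    [-0.2, 0, 0, 0, 0, 0, 0],
    [-0.2, 0, 0, 0, 0, 0, 0],
    [-0.2, 0, 0, 0, 0, 0, 0],
    [-0.2, 0, 0, 0, 0, 0, 0]
  ]
}}

```text
clock: 36.35
tcp_pos: [0.471, 0.2536, 0.025]
orientation: [0.0, 0.707, 0.707, 0.0]
wrist_force: [-2.0, 0.4, 6.7]
finger_gap: 0.0481
```

```bash
python3 go.py
python3 - <<'E'
from mod import *
for n in('wrist',): print(n);rim(cam(n))
E
```

```text
p [0.471  0.2536 0.025 ] yaw 1.5716 z-axis [ 7.e-04  3.e-04 -1.e+00] t 36.35 q6 0.34 f [-2.   0.4  6.7]
wrist
 yel [555.3 242.8] ell [555.3 242.8] [69.1 87.7] 4642.0 cen [0.4582 0.3619] ell [0.4581 0.3619]
 yel [317.5 268.8] ell [317.5 268.7] [70.9 79.2] 4316.5 cen [0.4714 0.2542] ell [0.4714 0.2542]
```

The module is only solid to the fingers near its base: at TCP z 0.025 they stop at 48 mm. I release module 2 and take module 1 with a lower grip.

{"api": "carry_out", "payload": {
  "steps": [
    [1, 0, 0, 0, 0, 0, 0],
    [1, 0, 0, 0, 0, 0, 0],
    [1, 0, 0, 0, 0, 0, 0],
    [1, 0, 0, 0, 0, 0, 0],
    [1, 0, 0, -0.04, 0, 0, 0],
    [1, 0, 0, -0.02, 0, 0, 0],
    [1, 0.054, -0.0065, 0, 0, 0, 0],
    [1, 0.054, -0.0065, 0, 0, 0, 0],
    [1, 0, 0, 0, 0, 0, 0],
    [1, 0, 0, 0, 0, 0, 0]
  ]
}}

```text
clock: 37.65
tcp_pos: [0.4572, 0.3611, 0.0839]
orientation: [0.0, 0.707, 0.708, -0.001]
wrist_force: [-0.6, -0.9, -0.3]
finger_gap: 0.0851
```

```bash
python3 go.py .4582 .3618 .0215 1.5708
python3 - <<'E'
from mod import *
rim(cam('wrist'))
E
```

```text
p [0.4572 0.3611 0.0839] yaw 1.5723 z-axis [-7.0e-04 -1.1e-03 -1.0e+00] t 37.65 q6 0.53 f [-0.6 -0.9 -0.3]
tool shift [0.0007 0.001  0.0624]
rotz 0.0015
 yel [317.6 224. ] ell [317.7 223.8] [53.9 57.6] 2360.0 cen [0.4585 0.3618] ell [0.4584 0.3618]
 yel [151.9 242.6] ell [151.8 242.6] [49.7 59.4] 2258.0 cen [0.4717 0.2541] ell [0.4717 0.2541]
```

{"api": "carry_out", "payload": {
  "steps": [
    [1, 0.0005, 0.001, 0.03, 0, 0, 0],
    [1, 0, 0, 0.025, 0, 0, 0],
    [1, 0, 0, 0.0075, 0, 0, 0],
    [1, 0, 0, 0, 0, 0, 0],
    [-0.2, 0, 0, 0, 0, 0, 0],
    [-0.2, 0, 0, 0, 0, 0, 0],
    [-0.2, 0, 0, 0, 0, 0, 0],
    [-0.2, 0, 0, 0, 0, 0, 0],
    [-0.2, 0, 0, 0, 0, 0, 0]
  ],
  "grip_force": 50
}}

```text
clock: 38.83
tcp_pos: [0.4596, 0.3623, 0.0235]
orientation: [0.001, 0.707, 0.707, 0.001]
wrist_force: [-0.4, -0.7, 5.9]
finger_gap: 0.0471
```

{"api": "carry_out", "payload": {
  "steps": [
    [-0.2, 0, 0, -0.01, 0, 0, 0],
    [-0.2, 0, 0, -0.02, 0, 0, 0],
    [-0.2, 0, 0, 0, 0, 0, 0]
  ]
}}

```text
clock: 39.2
tcp_pos: [0.4601, 0.3628, 0.0538]
orientation: [0.0, 0.707, 0.707, 0.002]
wrist_force: [0.4, 0.5, -1.4]
finger_gap: 0.0469
```

```bash
python3 go.py .6804 .0192 .15
python3 - <<'E'
from mod import *
rim(cam('wrist'))
E
```

```text
p [0.4601 0.3628 0.0538] yaw 1.5717 z-axis [ 0.0032  0.0019 -1.    ] t 39.2 q6 0.53 f [ 0.4  0.5 -1.4]
tool shift [-0.3436  0.2203 -0.0962]
 yel [317.6 267. ] ell [317.6 266.9] [71.4 80. ] 4392.0 cen [0.4755 0.3635] ell [0.4754 0.3635]
 yel [121.8 260.8] ell [121.8 260.8] [56.3 69.8] 3006.5 cen [0.4716 0.2542] ell [0.4716 0.2542]
```

{"api": "carry_out", "payload": {
  "steps": [
    [-0.2, 0, 0, -0.048, 0, 0, 0],
    [-0.2, 0, 0, -0.048, 0, 0, 0],
    [-0.2, -0.038, 0.0245, 0, 0, 0, 0],
    [-0.2, -0.038, 0.0245, 0, 0, 0, 0],
    [-0.2, -0.038, 0.0245, 0, 0, 0, 0],
    [-0.2, -0.038, 0.0245, 0, 0, 0, 0],
    [-0.2, -0.038, 0.0245, 0, 0, 0, 0],
    [-0.2, -0.038, 0.0245, 0, 0, 0, 0],
    [-0.2, -0.038, 0.0245, 0, 0, 0, 0],
    [-0.2, -0.038, 0.0245, 0, 0, 0, 0],
    [-0.2, -0.0395, 0.0245, 0, 0, 0, 0],
    [-0.2, 0, 0, 0, 0, 0, 0],
    [-0.2, 0, 0, 0, 0, 0, 0]
  ]
}}

```text
clock: 40.88
tcp_pos: [0.6787, 0.0187, 0.1466]
orientation: [-0.001, 0.707, 0.707, -0.001]
wrist_force: [-0.3, 0.5, -0.5]
finger_gap: 0.047
```

```bash
python3 go.py .6804 .0192 .0935
python3 - <<'E'
from mod import *
rim(cam('wrist'));c=cam('side');s,p,R=st();print('side');rim(c);print(proj(c,[p[0],p[1],p[2]-.021+.044]))
E
```

```text
p [0.6787 0.0187 0.1466] yaw 1.5711 z-axis [-2.3e-03  6.0e-04 -1.0e+00] t 40.875 q6 -0.09 f [-0.3  0.5 -0.5]
tool shift [0.0004 0.0019 0.0531]
 yel [317.6 266.8] ell [317.6 266.8] [71.8 80. ] 4423.0 cen [0.7446 0.0194] ell [0.7446 0.0194]
side
 yel [415.6 176.2] ell [415.7 176.3] [15.1 24.3] 264.5 cen [ 0.349  -0.0941] ell [ 0.3488 -0.0939]
 yel [361.6 286.6] ell [361.7 286.7] [14.3 18.3] 189.5 cen [0.4709 0.2549] ell [0.4708 0.255 ]
 yel [277.9 158.1] ell [277.6 158.3] [6.6 9.1] 32.5 cen [ 0.6953 -0.1354] ell [ 0.6959 -0.1343]
[271.94049793 157.54209964]
```

{"api": "carry_out", "payload": {
  "steps": [
    [-0.2, 0, 0.0015, 0.03, 0, 0, 0],
    [-0.2, 0, 0, 0.02, 0, 0, 0],
    [-0.2, 0, 0, 0.003, 0, 0, 0],
    [-0.2, 0, 0, 0, 0, 0, 0]
  ]
}}

```text
clock: 41.48
tcp_pos: [0.6809, 0.0194, 0.0956]
orientation: [0.0, 0.706, 0.708, 0.0]
wrist_force: [0.4, 0.9, -1.6]
finger_gap: 0.0471
```

{"api": "carry_out", "payload": {
  "steps": [
    [-0.2, 0, 0, 0.002, 0, 0, 0],
    [-0.2, 0, 0, 0.002, 0, 0, 0],
    [-0.2, 0, 0, 0, 0, 0, 0]
  ]
}}

```text
clock: 41.85
tcp_pos: [0.6818, 0.0187, 0.0919]
orientation: [0.001, 0.707, 0.707, 0.001]
wrist_force: [-0.2, 1.4, 3.6]
finger_gap: 0.047
```

{"api": "carry_out", "payload": {
  "steps": [
    [-0.2, 0, 0, 0.002, 0, 0, 0],
    [-0.2, 0, 0, 0, 0, 0, 0]
  ]
}}

```text
clock: 42.1
tcp_pos: [0.6817, 0.0187, 0.0897]
orientation: [0.001, 0.707, 0.707, 0.001]
wrist_force: [0.1, 2.1, 5.4]
finger_gap: 0.047
```

{"api": "carry_out", "payload": {
  "steps": [
    [-0.2, 0, 0, 0.002, 0, 0, 0],
    [-0.2, 0, 0, 0.002, 0, 0, 0],
    [-0.2, 0, 0, 0, 0, 0, 0]
  ]
}}

```text
clock: 42.48
tcp_pos: [0.6819, 0.0187, 0.0866]
orientation: [0.001, 0.707, 0.707, 0.001]
wrist_force: [-0.8, 0.8, 10.1]
finger_gap: 0.0468
```

{"api": "carry_out", "payload": {
  "steps": [
    [-0.2, 0, 0, 0.001, 0, 0, 0],
    [-0.2, 0, 0, 0, 0, 0, 0]
  ]
}}

```text
clock: 42.72
tcp_pos: [0.6819, 0.0187, 0.0858]
orientation: [0.001, 0.707, 0.707, 0.001]
wrist_force: [-2.3, 2.5, 10.1]
finger_gap: 0.0469
```

{"api": "carry_out", "payload": {
  "steps": [
    [-0.2, 0, 0, 0.001, 0, 0, 0],
    [-0.2, 0, 0, 0.001, 0, 0, 0],
    [-0.2, 0, 0, 0, 0, 0, 0]
  ]
}}

```text
clock: 43.1
tcp_pos: [0.6821, 0.0187, 0.0854]
orientation: [0.002, 0.707, 0.707, 0.001]
wrist_force: [-4.0, 1.3, 16.7]
finger_gap: 0.0471
```

{"api": "carry_out", "payload": {
  "steps": [
    [-0.2, 0, 0, 0.001, 0, 0, 0],
    [-0.2, 0, 0, 0, 0, 0, 0],
    [-0.2, 0, 0, 0, 0, 0, 0],
    [-0.2, 0, 0, 0, 0, 0, 0],
    [-0.2, 0, 0, 0, 0, 0, 0],
    [-0.2, 0, 0, 0, 0, 0, 0],
    [-0.2, 0, 0, 0, 0, 0, 0],
    [-0.2, 0, 0, 0, 0, 0, 0],
    [-0.2, 0, 0, 0, 0, 0, 0],
    [-0.2, 0, 0, 0, 0, 0, 0],
    [-0.2, 0, 0, 0, 0, 0, 0],
    [-0.2, 0, 0, 0, 0, 0, 0]
  ]
}}

```text
clock: 44.6
tcp_pos: [0.6822, 0.0187, 0.0853]
orientation: [0.002, 0.707, 0.707, 0.002]
wrist_force: [-5.4, 1.9, 20.7]
finger_gap: 0.0471
```

{"api": "carry_out", "payload": {
  "steps": [
    [-0.2, 0, 0, -0.02, 0, 0, 0],
    [-0.2, 0, 0, -0.05, 0, 0, 0],
    [-0.2, 0, 0, -0.05, 0, 0, 0],
    [-0.2, 0, 0, -0.045, 0, 0, 0],
    [-0.2, -0.039, -0.007, 0, 0, 0, 0],
    [-0.2, -0.039, -0.007, 0, 0, 0, 0],
    [-0.2, -0.039, -0.007, 0, 0, 0, 0],
    [-0.2, -0.039, -0.007, 0, 0, 0, 0],
    [-0.2, -0.039, -0.007, 0, 0, 0, 0],
    [-0.2, -0.039, -0.007, 0, 0, 0, 0],
    [-0.2, -0.039, -0.007, 0, 0, 0, 0],
    [-0.2, -0.039, -0.007, 0, 0, 0, 0],
    [-0.2, -0.039, -0.007, 0, 0, 0, 0],
    [-0.2, 0, 0, 0, 0, 0, 0],
    [-0.2, 0, 0, 0, 0, 0, 0]
  ]
}}

```text
clock: 46.48
tcp_pos: [0.6177, -0.3324, 0.2449]
orientation: [-0.001, 0.707, 0.707, -0.0]
wrist_force: [0.2, 0.5, -2.2]
finger_gap: 0.0469
```

```bash
python3 go.py
python3 - <<'E'
from mod import *
c=cam('wrist');np.savez('wt.npz',**c);rim(c)
hsv=cv2.cvtColor(c['color'],cv2.COLOR_RGB2HSV);m=cv2.inRange(hsv,np.array((100,110,20)),np.array((125,255,255)))
m=cv2.morphologyEx(m,cv2.MORPH_CLOSE,np.ones((5,5)))
cs,_=cv2.findContours(m,cv2.RETR_EXTERNAL,cv2.CHAIN_APPROX_NONE)
for q in sorted(cs,key=cv2.contourArea,reverse=True)[:3]:
    r=cv2.minAreaRect(q);print(cv2.contourArea(q),r,cv2.boundingRect(q))
    for z in(.014,0.): 
        P=np.array([ray(c,*b,z)[:2] for b in cv2.boxPoints(r)]);print(z,P.round(4).tolist(),P.mean(0).round(4),[np.hypot(*(P[i]-P[i-1])).round(4) for i in range(4)])
    ap=cv2.approxPolyDP(q,6,True)[:,0];print(ap.tolist())
for n in('top','side'):
    d=cam(n)
    hs=cv2.cvtColor(d['color'],cv2.COLOR_RGB2HSV);mm=cv2.inRange(hs,np.array((100,110,20)),np.array((125,255,255)))
    cs,_=cv2.findContours(mm,cv2.RETR_EXTERNAL,cv2.CHAIN_APPROX_NONE)
    for q in cs:
        if cv2.contourArea(q)>1200: 
            ap=cv2.approxPolyDP(q,4,True)[:,0];print(n,ap.tolist(),[ray(d,*b,.014)[:2].round(3).tolist() for b in ap])
E
```

```text
p [ 0.6177 -0.3324  0.2449] yaw 1.5709 z-axis [-0.0017  0.0011 -1.    ] t 46.475 q6 -0.61 f [ 0.2  0.5 -2.2]
 yel [318.7 266.3] ell [317.7 266.8] [71.8 80. ] 4268.0 cen [ 0.7368 -0.3303] ell [ 0.7374 -0.3315]
23402.5 ((305.0, 85.5), (171.0, 148.0), 90.0) (231, 0, 149, 172)
0.014 [[0.4447, -0.4217], [0.4447, -0.2676], [0.6261, -0.2576], [0.626, -0.4359]] [ 0.5353 -0.3457] [np.float64(0.1819), np.float64(0.1541), np.float64(0.1817), np.float64(0.1783)]
0.0 [[0.4411, -0.4249], [0.4411, -0.2653], [0.6291, -0.2549], [0.629, -0.4396]] [ 0.5351 -0.3462] [np.float64(0.1884), np.float64(0.1596), np.float64(0.1882), np.float64(0.1847)]
[[231, 0], [240, 168], [368, 171], [379, 0]]
5725.0 ((579.8400268554688, 347.3800048828125), (100.19999694824219, 76.4000015258789), 36.869895935058594) (524, 298, 116, 93)
0.014 [[0.8855, -0.0449], [0.7852, -0.001], [0.8839, 0.1361], [0.9983, 0.099]] [0.8882 0.0473] [np.float64(0.1828), np.float64(0.1094), np.float64(0.1689), np.float64(0.1203)]
0.0 [[0.8978, -0.0345], [0.794, 0.0109], [0.8962, 0.153], [1.0147, 0.1145]] [0.9007 0.0609] [np.float64(0.1894), np.f
[... 1141 characters left out ...]
42, 309], [263, 321], [262, 329], [251, 325], [259, 327], [260, 334], [278, 340], [293, 312], [292, 291], [274, 286], [274, 303], [261, 308]] [[0.687, 0.242], [0.703, 0.306], [0.657, 0.33], [0.656, 0.348], [0.679, 0.341], [0.663, 0.344], [0.658, 0.359], [0.622, 0.369], [0.602, 0.304], [0.611, 0.254], [0.649, 0.244], [0.643, 0.286], [0.666, 0.3]]
side [[449, 262], [451, 275], [444, 285], [447, 310], [484, 313], [491, 294], [485, 264]] [[0.285, 0.148], [0.285, 0.183], [0.301, 0.211], [0.301, 0.272], [0.229, 0.273], [0.209, 0.225], [0.209, 0.146]]
side [[317, 109], [312, 142], [388, 147], [392, 143], [391, 113]] [[0.621, -0.419], [0.62, -0.254], [0.412, -0.25], [0.401, -0.269], [0.402, -0.417]]
```

Run:
```python
from mod import *
c=dict(np.load('wt.npz'))
for b in((240,168),(368,171),(231,0),(379,0),(235,84),(373,84)): print(b,ray(c,*b,.014).round(4)[:2])
hsv=cv2.cvtColor(c['color'],cv2.COLOR_RGB2HSV);m=cv2.inRange(hsv,np.array((100,110,20)),np.array((125,255,255)))
# edges by rows -> fit lines in world at z=.014
L=[];Rr=[]
for v in range(5,160,5):
    k=np.where(m[v])[0];k=k[(k>200)&(k<420)];L.append(ray(c,k[0]-.5,v,.014)[:2]);Rr.append(ray(c,k[-1]+.5,v,.014)[:2])
B=[]
for u in range(250,360,5):
    k=np.where(m[:220,u])[0];B.append(ray(c,u,k[-1]+.5,.014)[:2])
for n,P in(('L',L),('R',Rr),('B',B)):
    P=np.array(P);l=cv2.fitLine(P.astype(np.float32),cv2.DIST_HUBER,0,1e-4,.01).ravel();print(n,l.round(4),'mid',np.median(P,0).round(4),np.degrees(np.arctan2(l[1],l[0])).round(2))
# pocket walls: brightness profile along u at rows
g=cv2.cvtColor(c['color'],cv2.COLOR_RGB2GRAY)
print(g[100,225:385:2].tolist());print(g[0:180:2,270].tolist());print(g[0:180:2,340].tolist())
```

```text
(240, 168) [ 0.6223 -0.4248]
(368, 171) [ 0.626  -0.2709]
(231, 0) [ 0.4447 -0.4217]
(379, 0) [ 0.4447 -0.2676]
(235, 84) [ 0.5272 -0.4237]
(373, 84) [ 0.5272 -0.2698]
L [ 0.9998 -0.0174  0.5271 -0.4238] mid [ 0.523  -0.4238] -1.0
R [ 0.9999 -0.0166  0.4999 -0.2685] mid [ 0.523  -0.2689] -0.95
B [ 0.0202  0.9998  0.6253 -0.3515] mid [ 0.6254 -0.3498] 88.84
[161, 160, 157, 154, 151, 167, 67, 66, 63, 70, 72, 74, 73, 70, 69, 64, 71, 67, 68, 68, 71, 73, 59, 71, 66, 62, 68, 67, 66, 63, 69, 65, 68, 65, 67, 70, 62, 64, 67, 67, 64, 61, 66, 60, 66, 59, 63, 67, 54, 66, 62, 59, 56, 61, 62, 59, 59, 59, 57, 61, 57, 52, 54, 56, 64, 53, 61, 63, 51, 62, 62, 66, 70, 64, 93, 141, 146, 140, 163, 156]
[73, 77, 76, 77, 70, 73, 71, 75, 77, 79, 67, 77, 72, 71, 67, 62, 73, 75, 70, 58, 30, 40, 79, 67, 71, 68, 76, 68, 69, 68, 70, 69, 69, 68, 67, 72, 68, 69, 71, 70, 71, 68, 71, 67, 70, 69, 71, 69, 72, 62, 72, 67, 65, 45, 47, 69, 74, 72, 68, 68, 69, 56, 68, 66, 67, 68, 65, 66, 68, 68, 67, 67, 65, 63, 70, 67, 71, 68, 61, 59, 55, 68, 65, 63, 66, 95, 102, 161, 158, 165]
[73, 65, 72, 72, 71, 77, 68, 72, 72, 67, 72, 72, 67, 68, 68, 68, 59, 69, 66, 67, 35, 51, 51, 71, 69, 73, 69, 68, 67, 66, 73, 65, 72, 66, 71, 71, 67, 67, 70, 74, 71, 64, 72, 65, 68, 69, 64, 65, 65, 71, 56, 73, 65, 58, 36, 48, 71, 67, 60, 69, 72, 61, 69, 70, 70, 71, 64, 64, 70, 63, 57, 54, 65, 67, 64, 57, 65, 67, 64, 50, 37, 69, 61, 63, 71, 61, 111, 162, 154, 148]
```

{"api": "carry_out", "payload": {
  "steps": [
    [-0.2, 0.007, -0.035, 0.02, 0, 0, 0],
    [-0.2, 0.007, -0.035, 0.03, 0, 0, 0],
    [-0.2, 0.0074, -0.034, 0.03, 0, 0, 0],
    [-0.2, 0, 0, 0.05, 0, 0, 0],
    [-0.2, 0, 0, 0.03, 0, 0, 0],
    [-0.2, 0, 0, 0, 0, 0, 0],
    [-0.2, 0, 0, 0, 0, 0, 0]
  ]
}}

```text
clock: 47.5
tcp_pos: [0.5153, -0.3112, 0.0874]
orientation: [0.001, 0.706, 0.708, 0.0]
wrist_force: [0.2, -0.7, 0.3]
finger_gap: 0.0474
```

```bash
python3 go.py .5136 -.311 .035
```

```text
p [ 0.5153 -0.3112  0.0874] yaw 1.5725 z-axis [ 0.0016 -0.0014 -1.    ] t 47.5 q6 -0.68 f [ 0.2 -0.7  0.3]
tool shift [ 0.0003 -0.0018  0.0524]
```

{"api": "carry_out", "payload": {
  "steps": [
    [-0.2, 0, -0.001, 0.03, 0, 0, 0],
    [-0.2, 0, 0, 0.015, 0, 0, 0],
    [-0.2, 0, 0, 0.007, 0, 0, 0],
    [-0.2, 0, 0, 0, 0, 0, 0]
  ]
}}

```text
clock: 48.0
tcp_pos: [0.5134, -0.3113, 0.0341]
orientation: [0.0, 0.707, 0.707, 0.0]
wrist_force: [-0.1, -0.6, -1.3]
finger_gap: 0.0468
```

{"api": "carry_out", "payload": {
  "steps": [
    [-0.2, 0, 0, 0.0015, 0, 0, 0],
    [-0.2, 0, 0, 0.0015, 0, 0, 0],
    [-0.2, 0, 0, 0, 0, 0, 0]
  ]
}}

```text
clock: 48.38
tcp_pos: [0.5133, -0.3112, 0.0311]
orientation: [0.0, 0.707, 0.707, 0.0]
wrist_force: [0.6, -0.1, -1.1]
finger_gap: 0.0469
```

{"api": "carry_out", "payload": {
  "steps": [
    [-0.2, 0, 0, 0.001, 0, 0, 0],
    [-0.2, 0, 0, 0.001, 0, 0, 0],
    [-0.2, 0, 0, 0, 0, 0, 0]
  ]
}}

```text
clock: 48.75
tcp_pos: [0.5131, -0.3111, 0.0288]
orientation: [-0.0, 0.707, 0.707, -0.0]
wrist_force: [0.4, -0.6, -0.8]
finger_gap: 0.0471
```

{"api": "carry_out", "payload": {
  "steps": [
    [0.3, 0, 0, 0, 0, 0, 0],
    [0.5, 0, 0, 0, 0, 0, 0],
    [1, 0, 0, 0, 0, 0, 0],
    [1, 0, 0, 0, 0, 0, 0],
    [1, 0, 0, 0, 0, 0, 0],
    [1, 0, 0, -0.02, 0, 0, 0],
    [1, 0, 0, -0.04, 0, 0, 0],
    [1, 0, 0, -0.05, 0, 0, 0],
    [1, 0, 0, -0.05, 0, 0, 0],
    [1, 0, 0, 0, 0, 0, 0]
  ]
}}

```text
clock: 50.0
tcp_pos: [0.5155, -0.3129, 0.194]
orientation: [0.005, 0.707, 0.707, 0.0]
wrist_force: [0.3, -0.3, 0.1]
finger_gap: 0.0854
```

```bash
python3 go.py .4715 .2542 .19
python3 - <<'E'
from mod import *
for n in('wrist','top','side'):
    c=cam(n);print(n)
    for q in blobs(c,(20,60,120),(35,255,255),30):
        e=cv2.fitEllipse(cv2.convexHull(q));print(np.round(e[0],1),np.round(e[1],1),'z46',ray(c,*e[0],.046).round(4)[:2],'z50',ray(c,*e[0],.05).round(4)[:2])
E
```

```text
p [ 0.5155 -0.3129  0.194 ] yaw 1.5716 z-axis [ 0.0071 -0.0058 -1.    ] t 50.0 q6 -0.68 f [ 0.3 -0.3  0.1]
tool shift [ 5.671e-01 -4.350e-02  4.000e-04]
wrist
[320.4 176.8] [38.2 39. ] z46 [ 0.5129 -0.3106] z50 [ 0.5119 -0.3106]
[524.8 -10.8] [61.4 71.5] z46 [ 0.3574 -0.1464] z50 [ 0.3585 -0.1486]
top
[388.7 280.8] [25.3 26.4] z46 [ 0.3467 -0.1268] z50 [ 0.347  -0.1263]
[461.2 210.1] [14.4 14.9] z46 [ 0.5124 -0.3128] z50 [ 0.5119 -0.3114]
[231.4 232.5] [14.2 15. ] z46 [0.4722 0.2535] z50 [0.4719 0.2524]
side
[415.8 176.3] [15.1 24.2] z46 [ 0.3486 -0.0937] z50 [ 0.3494 -0.0889]
[361.6 286.6] [14.3 18.3] z46 [0.4709 0.2549] z50 [0.471 0.258]
[353.  121.7] [ 7.  12.6] z46 [ 0.5112 -0.3149] z50 [ 0.5111 -0.3091]
```

Module 1 stands in its pocket: all three cameras put it at about (0.512, -0.311). Next is module 2.

{"api": "carry_out", "payload": {
  "steps": [
    [1, 0.047, -0.0036, 0, 0, 0, 0],
    [1, 0.047, -0.0036, 0, 0, 0, 0],
    [1, 0.047, -0.0036, 0, 0, 0, 0],
    [1, 0.047, -0.0036, 0, 0, 0, 0],
    [1, 0.047, -0.0036, 0, 0, 0, 0],
    [1, 0.047, -0.0036, 0, 0, 0, 0],
    [1, 0.047, -0.0036, 0, 0, 0, 0],
    [1, 0.047, -0.0036, 0, 0, 0, 0],
    [1, 0.047, -0.0036, 0, 0, 0, 0],
    [1, 0.047, -0.0036, 0, 0, 0, 0],
    [1, 0.047, -0.0036, 0, 0, 0, 0],
    [1, 0.047, -0.0036, 0, 0, 0, 0],
    [1, 0, 0, 0.05, 0, 0, 0],
    [1, 0, 0, 0.05, 0, 0, 0],
    [1, 0, 0, 0, 0, 0, 0],
    [1, 0, 0, 0, 0, 0, 0]
  ]
}}

```text
clock: 52.15
tcp_pos: [0.4697, 0.2527, 0.0894]
orientation: [-0.0, 0.707, 0.707, -0.0]
wrist_force: [0.1, 0.3, 1.2]
finger_gap: 0.0853
```

```bash
python3 - <<'E'
from mod import *
rim(cam('wrist'));print('top');rim(cam('top'))
E
python3 go.py .4716 .2542 .0215 1.5708
```

```text
yel [318.8 221.9] ell [318.7 221.9] [52.7 56.3] 2272.5 cen [0.4717 0.2541] ell [0.4717 0.2541]
top
 yel [388.6 280.8] ell [388.6 280.8] [25.3 26.4] 494.5 cen [ 0.3466 -0.1267] ell [ 0.3466 -0.1267]
 yel [461.  210.2] ell [461.1 210.2] [14.1 15. ] 152.5 cen [ 0.5122 -0.3125] ell [ 0.5121 -0.3126]
 yel [325. 145.] ell [325. 145.] [6.3 6.3] 28.0 cen [0.6876 0.0178] ell [0.6876 0.0178]
p [0.4712 0.2532 0.0908] yaw 1.5711 z-axis [ 0.0031  0.001  -1.    ] t 52.25 q6 0.34 f [ 0.4 -0.2  0.9]
tool shift [0.001  0.0002 0.0693]
rotz 0.0003
```

{"api": "carry_out", "payload": {
  "steps": [
    [1, 0.001, 0.001, 0.03, 0, 0, 0],
    [1, 0, 0, 0.03, 0, 0, 0],
    [1, 0, 0, 0.008, 0, 0, 0],
    [1, 0, 0, 0, 0, 0, 0],
    [-0.2, 0, 0, 0, 0, 0, 0],
    [-0.2, 0, 0, 0, 0, 0, 0],
    [-0.2, 0, 0, 0, 0, 0, 0],
    [-0.2, 0, 0, 0, 0, 0, 0],
    [-0.2, 0, 0, 0, 0, 0, 0]
  ]
}}

```text
clock: 53.38
tcp_pos: [0.4715, 0.2541, 0.0225]
orientation: [0.001, 0.707, 0.707, 0.001]
wrist_force: [-2.1, -1.3, 6.2]
finger_gap: 0.047
```

{"api": "carry_out", "payload": {
  "steps": [
    [-0.2, 0, 0, -0.01, 0, 0, 0],
    [-0.2, 0, 0, -0.02, 0, 0, 0],
    [-0.2, 0, 0, 0, 0, 0, 0]
  ]
}}

```text
clock: 53.75
tcp_pos: [0.4721, 0.2544, 0.0526]
orientation: [0.001, 0.707, 0.707, 0.002]
wrist_force: [0.2, 1.3, -2.5]
finger_gap: 0.0471
```

```bash
python3 - <<'E'
from mod import *
rim(cam('wrist'))
E
python3 go.py .6804 .0192 .15
```

```text
yel [317.6 270.3] ell [317.6 270.3] [71.9 80.4] 4449.0 cen [0.4889 0.255 ] ell [0.4889 0.2551]
p [0.4713 0.2541 0.0516] yaw 1.5715 z-axis [ 1.8e-03  6.0e-04 -1.0e+00] t 53.8 q6 0.34 f [ 0.5 -0.4 -0.7]
tool shift [-0.235   0.2091 -0.0981]
```

{"api": "carry_out", "payload": {
  "steps": [
    [-0.2, 0, 0, -0.048, 0, 0, 0],
    [-0.2, 0, 0, -0.048, 0, 0, 0],
    [-0.2, -0.0335, 0.03, 0, 0, 0, 0],
    [-0.2, -0.0335, 0.03, 0, 0, 0, 0],
    [-0.2, -0.0335, 0.03, 0, 0, 0, 0],
    [-0.2, -0.0335, 0.03, 0, 0, 0, 0],
    [-0.2, -0.0335, 0.03, 0, 0, 0, 0],
    [-0.2, -0.0335, 0.03, 0, 0, 0, 0],
    [-0.2, -0.0335, 0.03, 0, 0, 0, 0],
    [-0.2, 0, 0, 0, 0, 0, 0],
    [-0.2, 0, 0, 0.03, 0, 0, 0],
    [-0.2, 0, 0, 0.02, 0, 0, 0],
    [-0.2, 0, 0, 0, 0, 0, 0]
  ]
}}

```text
clock: 55.42
tcp_pos: [0.6787, 0.0203, 0.0945]
orientation: [-0.002, 0.707, 0.708, -0.001]
wrist_force: [-0.1, 0.2, -0.6]
finger_gap: 0.0472
```

```bash
python3 go.py .6804 .0192 .085
```

```text
p [0.6787 0.0203 0.0945] yaw 1.5722 z-axis [-4.5e-03  5.0e-04 -1.0e+00] t 55.425 q6 -0.09 f [-0.1  0.2 -0.6]
tool shift [-0.0011  0.0017  0.0095]
```

{"api": "carry_out", "payload": {
  "steps": [
    [-0.2, -0.001, 0.001, 0, 0, 0, 0],
    [-0.2, 0, 0, 0.002, 0, 0, 0],
    [-0.2, 0, 0, 0.002, 0, 0, 0],
    [-0.2, 0, 0, 0.002, 0, 0, 0],
    [-0.2, 0, 0, 0, 0, 0, 0]
  ]
}}

```text
clock: 56.05
tcp_pos: [0.6821, 0.0185, 0.0915]
orientation: [0.0, 0.707, 0.707, 0.0]
wrist_force: [-1.2, 0.2, 2.5]
finger_gap: 0.0472
```

{"api": "carry_out", "payload": {
  "steps": [
    [-0.2, 0, 0, 0.002, 0, 0, 0],
    [-0.2, 0, 0, 0.002, 0, 0, 0],
    [-0.2, 0, 0, 0, 0, 0, 0]
  ]
}}

```text
clock: 56.42
tcp_pos: [0.6822, 0.0185, 0.0878]
orientation: [0.001, 0.707, 0.707, 0.0]
wrist_force: [-1.9, -0.0, 7.1]
finger_gap: 0.0467
```

{"api": "carry_out", "payload": {
  "steps": [
    [-0.2, 0, 0, 0.001, 0, 0, 0],
    [-0.2, 0, 0, 0.001, 0, 0, 0],
    [-0.2, 0, 0, 0, 0, 0, 0]
  ]
}}

```text
clock: 56.8
tcp_pos: [0.6823, 0.0185, 0.0863]
orientation: [0.001, 0.707, 0.707, 0.001]
wrist_force: [-2.8, 1.0, 8.8]
finger_gap: 0.0474
```

{"api": "carry_out", "payload": {
  "steps": [
    [-0.2, 0, 0, 0.002, 0, 0, 0],
    [-0.2, 0, 0, 0.001, 0, 0, 0],
    [-0.2, 0, 0, 0.001, 0, 0, 0],
    [-0.2, 0, 0, 0, 0, 0, 0]
  ]
}}

```text
clock: 57.3
tcp_pos: [0.6826, 0.0185, 0.0845]
orientation: [0.001, 0.707, 0.707, 0.001]
wrist_force: [-5.9, -0.0, 17.8]
finger_gap: 0.047
```

{"api": "carry_out", "payload": {
  "steps": [
    [-0.2, 0, 0, 0.001, 0, 0, 0],
    [-0.2, 0, 0, 0, 0, 0, 0],
    [-0.2, 0, 0, 0, 0, 0, 0],
    [-0.2, 0, 0, 0, 0, 0, 0],
    [-0.2, 0, 0, 0, 0, 0, 0],
    [-0.2, 0, 0, 0, 0, 0, 0],
    [-0.2, 0, 0, 0, 0, 0, 0],
    [-0.2, 0, 0, 0, 0, 0, 0],
    [-0.2, 0, 0, 0, 0, 0, 0],
    [-0.2, 0, 0, 0, 0, 0, 0],
    [-0.2, 0, 0, 0, 0, 0, 0],
    [-0.2, 0, 0, 0, 0, 0, 0]
  ]
}}

```text
clock: 58.8
tcp_pos: [0.6827, 0.0185, 0.0844]
orientation: [0.002, 0.707, 0.707, 0.001]
wrist_force: [-7.4, 1.1, 20.4]
finger_gap: 0.047
```

{"api": "carry_out", "payload": {
  "steps": [
    [-0.2, 0, 0, -0.02, 0, 0, 0],
    [-0.2, 0, 0, -0.04, 0, 0, 0],
    [-0.2, 0, 0, -0.025, 0, 0, 0],
    [-0.2, -0.0367, -0.011, 0, 0, 0, 0],
    [-0.2, -0.0367, -0.011, 0, 0, 0, 0],
    [-0.2, -0.0367, -0.011, 0, 0, 0, 0],
    [-0.2, -0.0367, -0.011, 0, 0, 0, 0],
    [-0.2, -0.0367, -0.011, 0, 0, 0, 0],
    [-0.2, -0.0367, -0.011, 0, 0, 0, 0],
    [-0.2, -0.0367, -0.011, 0, 0, 0, 0],
    [-0.2, -0.0367, -0.011, 0, 0, 0, 0],
    [-0.2, -0.0367, -0.011, 0, 0, 0, 0],
    [-0.2, 0, 0, 0.04, 0, 0, 0],
    [-0.2, 0, 0, 0.03, 0, 0, 0],
    [-0.2, 0, 0, 0, 0, 0, 0],
    [-0.2, 0, 0, 0, 0, 0, 0]
  ]
}}

```text
clock: 60.8
tcp_pos: [0.5834, -0.3121, 0.0957]
orientation: [0.0, 0.707, 0.707, -0.0]
wrist_force: [-0.4, 0.1, -0.4]
finger_gap: 0.0469
```

```bash
python3 go.py .5836 -.3122 .0295 1.5708
```

```text
p [ 0.5834 -0.3121  0.0957] yaw 1.5717 z-axis [ 5.e-04 -6.e-04 -1.e+00] t 60.8 q6 -0.61 f [-0.4  0.1 -0.4]
tool shift [-0.0001  0.0001  0.0662]
rotz 0.0009
```

{"api": "carry_out", "payload": {
  "steps": [
    [-0.2, 0, 0, 0.03, 0, 0, 0],
    [-0.2, 0, 0, 0.02, 0, 0, 0],
    [-0.2, 0, 0, 0.01, 0, 0, 0],
    [-0.2, 0, 0, 0.004, 0, 0, 0],
    [-0.2, 0, 0, 0.002, 0, 0, 0],
    [-0.2, 0, 0, 0, 0, 0, 0]
  ]
}}

```text
clock: 61.55
tcp_pos: [0.5835, -0.3122, 0.0297]
orientation: [0.001, 0.707, 0.707, 0.0]
wrist_force: [-0.4, -0.4, -1.9]
finger_gap: 0.0469
```

{"api": "carry_out", "payload": {
  "steps": [
    [0.3, 0, 0, 0, 0, 0, 0],
    [0.5, 0, 0, 0, 0, 0, 0],
    [1, 0, 0, 0, 0, 0, 0],
    [1, 0, 0, 0, 0, 0, 0],
    [1, 0, 0, 0, 0, 0, 0],
    [1, 0, 0, -0.02, 0, 0, 0],
    [1, 0, 0, -0.04, 0, 0, 0],
    [1, 0, 0, -0.05, 0, 0, 0],
    [1, 0, 0, -0.05, 0, 0, 0],
    [1, 0, 0, -0.04, 0, 0, 0],
    [1, 0, 0, 0, 0, 0, 0]
  ]
}}

```text
clock: 62.92
tcp_pos: [0.5847, -0.3131, 0.2335]
orientation: [0.004, 0.707, 0.707, 0.001]
wrist_force: [0.1, -0.6, 0.5]
finger_gap: 0.0856
```

```bash
python3 go.py .6486 .3217 .228 2.0525
python3 - <<'E'
from mod import *
for n in('wrist','top','side'):
    c=cam(n);print(n)
    for q in blobs(c,(20,60,120),(35,255,255),30):
        e=cv2.fitEllipse(cv2.convexHull(q));print(np.round(e[0],1),np.round(e[1],1),'z46',ray(c,*e[0],.046).round(4)[:2],'z50',ray(c,*e[0],.05).round(4)[:2])
    if n!='wrist':  # handle cap position check: dark blob predicted
        g=cv2.cvtColor(c['color'],cv2.COLOR_RGB2GRAY);u=proj(c,[.649,.3203,.142]).round().astype(int);x,y=u-8
        m=(g[y:y+16,x:x+16]<45).astype(np.uint8);M=cv2.moments(m,True);print('cap pred',u,'dark centroid',x+M['m10']/max(M['m00'],1),y+M['m01']/max(M['m00'],1),M['m00'])
E
```

```text
p [ 0.5847 -0.3131  0.2335] yaw 1.5715 z-axis [ 0.0065 -0.0046 -1.    ] t 62.925 q6 -0.61 f [ 0.1 -0.6  0.5]
tool shift [0.6347 0.0643 0.003 ]
rotz -0.481
wrist
[320.4  99.5] [37.1 38.5] z46 [ 0.5121 -0.3106] z50 [ 0.512  -0.3106]
[319.1 170.3] [34.2 34.6] z46 [ 0.5844 -0.3118] z50 [ 0.5836 -0.3118]
top
[388.6 280.8] [25.3 26.4] z46 [ 0.3467 -0.1266] z50 [ 0.347 -0.126]
[461.1 210.2] [14. 15.] z46 [ 0.5122 -0.3127] z50 [ 0.5118 -0.3113]
[459.4 181.5] [13.9 14.2] z46 [ 0.584 -0.314] z50 [ 0.5833 -0.3126]
cap pred [192 153] dark centroid 192.85294117647058 151.64705882352942 34.0
side
[415.6 176.3] [15.3 24.2] z46 [ 0.3491 -0.0938] z50 [ 0.3498 -0.089 ]
[353.  121.7] [ 7.  12.6] z46 [ 0.5112 -0.3149] z50 [ 0.5111 -0.3091]
[327.2 120.2] [ 6.9 12.3] z46 [ 0.5831 -0.3162] z50 [ 0.5827 -0.3103]
cap pred [263 275] dark centroid 264.8 276.4 5.0
```

Both modules are in the tray. I fetch the driver again.

{"api": "carry_out", "payload": {
  "steps": [
    [1, 0.0453, 0.0046, 0, 0, 0, 0],
    [1, 0.0453, 0.0046, 0, 0, 0, 0],
    [1, 0.0453, 0.0046, 0, 0, 0, 0],
    [1, 0.0453, 0.0046, 0, 0, 0, 0],
    [1, 0.0453, 0.0046, 0, 0, 0, 0],
    [1, 0.0453, 0.0046, 0, 0, 0, 0],
    [1, 0.0453, 0.0046, 0, 0, 0, 0],
    [1, 0.0453, 0.0046, 0, 0, 0, 0],
    [1, 0.0453, 0.0046, 0, 0, 0, 0],
    [1, 0.0453, 0.0046, 0, 0, 0, 0],
    [1, 0.0453, 0.0046, 0, 0, 0, 0],
    [1, 0.0453, 0.0046, 0, 0, 0, 0],
    [1, 0.0453, 0.0046, 0, 0, 0, 0],
    [1, 0.0453, 0.0046, 0, 0, 0, 0],
    [1, 0, 0, 0, 0, 0, -0.1603],
    [1, 0, 0, 0, 0, 0, -0.1603],
    [1, 0, 0, 0, 0, 0, -0.1603],
    [1, 0, 0, 0, 0, 0, 0],
    [1, 0, 0, 0, 0, 0, 0]
  ]
}}

```text
clock: 65.45
tcp_pos: [0.6465, 0.3222, 0.2276]
orientation: [-0.001, 0.519, 0.855, -0.001]
wrist_force: [1.4, -0.4, -0.4]
finger_gap: 0.0851
```

```bash
python3 go.py .6486 .3217 .1085 2.0525
python3 - <<'E'
from mod import *
c=cam('wrist');g=cv2.cvtColor(c['color'],cv2.COLOR_RGB2GRAY);u=proj(c,[.649,.321,.142]).round().astype(int);x,y=u-22;print(u)
cs,_=cv2.findContours((g[y:y+44,x:x+44]<35).astype(np.uint8),cv2.RETR_EXTERNAL,cv2.CHAIN_APPROX_NONE)
q=max(cs,key=cv2.contourArea)+u-22;e=cv2.fitEllipse(q);print(e,ray(c,*e[0],.142).round(4))
E
```

```text
p [0.6465 0.3222 0.2276] yaw 2.0497 z-axis [-1.9e-03 -8.0e-04 -1.0e+00] t 65.45 q6 -0.13 f [ 1.4 -0.4 -0.4]
tool shift [-0.0014  0.0019  0.1191]
rotz -0.0028
[314 202]
((313.74603271484375, 201.23822021484375), (20.254470825195312, 21.353153228759766), 97.54893493652344) [0.6488 0.3203 0.142 ]
```

{"api": "carry_out", "payload": {
  "steps": [
    [1, -0.001, 0.0015, 0, 0, 0, -0.0028],
    [1, 0, 0, 0.04, 0, 0, 0],
    [1, 0, 0, 0.04, 0, 0, 0],
    [1, 0, 0, 0.03, 0, 0, 0],
    [1, 0, 0, 0.009, 0, 0, 0],
    [1, 0, 0, 0, 0, 0, 0],
    [-1, 0, 0, 0, 0, 0, 0],
    [-1, 0, 0, 0, 0, 0, 0],
    [-1, 0, 0, 0, 0, 0, 0],
    [-1, 0, 0, 0, 0, 0, 0],
    [-1, 0, 0, 0, 0, 0, 0],
    [-1, 0, 0, 0, 0, 0, 0],
    [-1, 0, 0, 0, 0, 0, 0]
  ],
  "grip_force": 60
}}

```text
clock: 67.12
tcp_pos: [0.6494, 0.3222, 0.1109]
orientation: [0.001, 0.517, 0.856, 0.001]
wrist_force: [-0.2, -1.2, 5.1]
finger_gap: 0.0256
```

```bash
python3 go.py
```

```text
p [0.6494 0.3222 0.1109] yaw 2.055 z-axis [ 1.9e-03  3.0e-04 -1.0e+00] t 67.125 q6 -0.13 f [-0.2 -1.2  5.1]
```

{"api": "carry_out", "payload": {
  "steps": [
    [-1, 0, 0, -0.02, 0, 0, 0],
    [-1, 0, 0, -0.03, 0, 0, 0],
    [-1, 0, 0, -0.03, 0, 0, 0],
    [-1, 0, 0, -0.03, 0, 0, 0],
    [-1, -0.035, -0.0173, 0, 0, 0, 0],
    [-1, -0.035, -0.0173, 0, 0, 0, 0],
    [-1, -0.035, -0.0173, 0, 0, 0, 0],
    [-1, -0.035, -0.0173, 0, 0, 0, 0],
    [-1, -0.035, -0.0173, 0, 0, 0, 0],
    [-1, -0.035, -0.0173, 0, 0, 0, 0],
    [-1, -0.035, -0.0173, 0, 0, 0, 0],
    [-1, -0.035, -0.0173, 0, 0, 0, 0],
    [-1, -0.035, -0.0173, 0, 0, 0, 0],
    [-1, -0.035, -0.0173, 0, 0, 0, 0]
  ]
}}

```text
clock: 68.88
tcp_pos: [0.6581, -0.0691, 0.219]
orientation: [-0.001, 0.517, 0.856, -0.0]
wrist_force: [0.2, 0.9, -0.5]
finger_gap: 0.0255
```

{"api": "carry_out", "payload": {
  "steps": [
    [-1, 0, 0, 0, 0, 0, 0.1694],
    [-1, 0, 0, 0, 0, 0, 0.1694],
    [-1, 0, 0, 0, 0, 0, 0.1694],
    [-1, 0, 0, 0, 0, 0, 0.1694],
    [-1, 0, 0, 0, 0, 0, 0.1694],
    [-1, 0, 0, 0, 0, 0, 0.1694],
    [-1, 0, 0, 0, 0, 0, 0.1694],
    [-1, 0, 0, 0, 0, 0, 0.1694],
    [-1, 0, 0, 0, 0, 0, 0.1694],
    [-1, 0, 0, 0.02, 0, 0, 0],
    [-1, 0, 0, 0, 0, 0, 0],
    [-1, 0, 0, 0, 0, 0, 0]
  ]
}}

```text
clock: 70.38
tcp_pos: [0.6585, -0.068, 0.1998]
orientation: [-0.0, 0.965, 0.262, -0.0]
wrist_force: [0.4, -0.1, -0.6]
finger_gap: 0.0257
```

```bash
python3 go.py .659 -.0681 .172 .53
python3 - <<'E'
from mod import *
s,p,R=st();c=cam('side');tip=p+R@[0,0,.1029];print(proj(c,tip))
g=cv2.cvtColor(c['color'],cv2.COLOR_RGB2GRAY);x,y=proj(c,tip).round().astype(int);print(x,y);print(g[y-8:y+7,x-9:x+10])
E
```

```text
p [ 0.6585 -0.068   0.1998] yaw 0.5308 z-axis [-7.e-04  2.e-04 -1.e+00] t 70.375 q6 0.82 f [ 0.4 -0.1 -0.6]
tool shift [0.0004 0.0003 0.0278]
rotz 0.0008
[287.93293753 159.57261747]
288 160
[[142 142 142 153 153 155 155 154 150  78  79  86 125 155 158 160 159 156
  157]
 [143 143 143 153 154 155 153 154 149  96  79  87 126 156 157 157 156 158
  158]
 [141 142 145 156 155 154 155 155 149  81  79  87 126 154 157 156 154 158
  159]
 [141 139 147 156 156 155 154 154 150  90  78  86 123 154 154 153 156 156
  156]
 [137 151 154 152 148 150 150 156 153 108  78  84 113 157 156 155 156 154
  156]
 [ 90  95 108 113 136 136 151 155 150 126  71  80 110 156 157 155 155 154
  154]
 [ 80  78  81  83  89  89  98 108 114 127  70  80 115 151 147 150 148 156
  158]
 [ 77  77  76  78  76  77  78  77  80  88  71  74  94 124 136 151 152 153
  150]
 [ 75  75  74  77  79  74  75  75  78  76  74  62  80  88  90  96 108 114
  135]
 [ 75  77  78  75  77  76  78  75  75  75  77  70  75  77  76  73  83  79
   87]
 [ 76  97 147 110  76  76  73  75  77  77  75  77  74  77  73  75  76  74
   73]
 [ 77  86 132 150 110  76  76  75  77  75  77  76  76  76  78  76  75  76
   76]
 [ 76  77  95 128 125  94  84  61  55  54  54  53  58  59  63  71  76  76
   74]
 [ 80  99  98  84  81 101 146  66  50  49  49  51  49  49  50  53  56  67
   78]
 [128  82  66  56  53  64  90  51  48  44  52  52  45  48  48  49  48  53
   59]]
```

{"api": "carry_out", "payload": {
  "steps": [
    [-1, 0.0005, 0.0003, 0.02, 0, 0, 0],
    [-1, 0, 0, 0.004, 0, 0, 0],
    [-1, 0, 0, 0.002, 0, 0, 0],
    [-1, 0, 0, 0.001, 0, 0, 0],
    [-1, 0, 0, 0.001, 0, 0, 0],
    [-1, 0, 0, 0, 0, 0, 0]
  ]
}}

```text
clock: 71.18
tcp_pos: [0.6595, -0.0683, 0.1721]
orientation: [0.0, 0.965, 0.262, 0.0]
wrist_force: [0.3, 0.1, -0.1]
finger_gap: 0.0258
```

{"api": "carry_out", "payload": {
  "steps": [
    [-1, 0, 0, 0.001, 0, 0, 0],
    [-1, 0, 0, 0.001, 0, 0, 0],
    [-1, 0, 0, 0, 0, 0, 0]
  ]
}}

```text
clock: 71.55
tcp_pos: [0.6596, -0.0681, 0.1699]
orientation: [0.0, 0.965, 0.262, 0.0]
wrist_force: [1.3, -0.1, -0.8]
finger_gap: 0.0259
```

{"api": "carry_out", "payload": {
  "steps": [
    [-1, 0, 0, 0.001, 0, 0, 0],
    [-1, 0, 0, 0.001, 0, 0, 0],
    [-1, 0, 0, 0, 0, 0, 0]
  ]
}}

```text
clock: 71.92
tcp_pos: [0.6595, -0.068, 0.1679]
orientation: [0.0, 0.965, 0.262, 0.0]
wrist_force: [1.7, -0.0, -0.7]
finger_gap: 0.0256
```

{"api": "carry_out", "payload": {
  "steps": [
    [-1, 0, 0, 0.0007, 0, 0, 0],
    [-1, 0, 0, 0, 0, 0, -0.1],
    [-1, 0, 0, 0, 0, 0, -0.1],
    [-1, 0, 0, 0, 0, 0, -0.1],
    [-1, 0, 0, 0, 0, 0, -0.1],
    [-1, 0, 0, 0, 0, 0, -0.1],
    [-1, 0, 0, 0, 0, 0, -0.1],
    [-1, 0, 0, 0, 0, 0, -0.1],
    [-1, 0, 0, 0, 0, 0, -0.1],
    [-1, 0, 0, 0, 0, 0, -0.1],
    [-1, 0, 0, 0, 0, 0, -0.1],
    [-1, 0, 0, 0, 0, 0, -0.1],
    [-1, 0, 0, 0, 0, 0, -0.1],
    [-1, 0, 0, 0, 0, 0, -0.1],
    [-1, 0, 0, 0, 0, 0, -0.1],
    [-1, 0, 0, 0, 0, 0, 0]
  ]
}}

```text
clock: 73.92
tcp_pos: [0.6578, -0.0672, 0.1669]
orientation: [-0.002, 0.569, 0.822, -0.0]
wrist_force: [-2.6, 3.9, 3.4]
finger_gap: 0.0256
```

```bash
python3 go.py; python3 -c "
from h import *
print(st()[0]['ft_torque'])"
```

```text
p [ 0.6578 -0.0672  0.1669] yaw 1.9299 z-axis [-0.0027  0.0016 -1.    ] t 73.925 q6 -0.58 f [-2.6  3.9  3.4]
[ 1.00624816  0.73273775 -0.07312583]
```

{"api": "carry_out", "payload": {
  "steps": [
    [-1, 0, 0, 0, 0, 0, -0.05],
    [-1, 0, 0, 0, 0, 0, -0.05],
    [-1, 0, 0, 0, 0, 0, -0.04],
    [-1, 0, 0, 0, 0, 0, 0]
  ]
}}

```text
clock: 74.42
tcp_pos: [0.6579, -0.0674, 0.1669]
orientation: [-0.001, 0.511, 0.86, -0.0]
wrist_force: [-4.2, 3.9, 3.5]
finger_gap: 0.0255
```

```bash
python3 go.py; python3 -c "
from h import *
print(st()[0]['ft_torque'])"
```

```text
p [ 0.6579 -0.0674  0.1669] yaw 2.0689 z-axis [-0.0026  0.0013 -1.    ] t 74.425 q6 -0.72 f [-4.2  3.9  3.5]
[ 1.1841526   1.20869316 -0.02641235]
```

{"api": "carry_out", "payload": {
  "steps": [
    [-1, 0, 0, 0, 0, 0, -0.04],
    [-1, 0, 0, 0, 0, 0, 0]
  ]
}}

```text
clock: 74.68
tcp_pos: [0.6579, -0.0674, 0.1669]
orientation: [-0.001, 0.494, 0.87, -0.0]
wrist_force: [-3.9, 3.5, 3.3]
finger_gap: 0.0253
```

```bash
python3 go.py; python3 -c "
from h import *
print(st()[0]['ft_torque'])"
```

```text
p [ 0.6579 -0.0674  0.1669] yaw 2.109 z-axis [-0.0026  0.0012 -1.    ] t 74.675 q6 -0.76 f [-3.9  3.5  3.3]
[ 1.16852564  1.38517277 -0.05448791]
```

{"api": "carry_out", "payload": {
  "steps": [
    [-1, 0, 0, 0, 0, 0, -0.05],
    [-1, 0, 0, 0, 0, 0, -0.03],
    [-1, 0, 0, 0, 0, 0, 0]
  ]
}}

```text
clock: 75.05
tcp_pos: [0.6577, -0.0675, 0.1669]
orientation: [-0.002, 0.459, 0.889, -0.0]
wrist_force: [-4.0, 3.7, 4.2]
finger_gap: 0.0253
```

```bash
python3 go.py; python3 -c "
from h import *
print(st()[0]['ft_torque'])"
```

```text
p [ 0.6577 -0.0675  0.1669] yaw 2.1889 z-axis [-0.0029  0.0012 -1.    ] t 75.05 q6 -0.84 f [-4.   3.7  4.2]
[ 1.1740348   1.45494053 -0.03133428]
```

{"api": "carry_out", "payload": {
  "steps": [
    [-1, 0, 0, 0, 0, 0, -0.05],
    [-1, 0, 0, 0, 0, 0, 0]
  ]
}}

```text
clock: 75.3
tcp_pos: [0.6576, -0.0675, 0.1669]
orientation: [-0.002, 0.436, 0.9, -0.0]
wrist_force: [-4.6, 3.4, 4.0]
finger_gap: 0.0255
```

```bash
python3 go.py; python3 -c "
from h import *
print(st()[0]['ft_torque'])
c=cam('side');np.savez('s20.npz',**c)
for a in(.455,.3,.15): print(a,proj(c,[.6588+.02*np.cos(a),-.0692+.02*np.sin(a),.065]).round(1))
g=cv2.cvtColor(c['color'],cv2.COLOR_RGB2GRAY);print(g[164:178,272:290])"
```

```text
p [ 0.6576 -0.0675  0.1669] yaw 2.2391 z-axis [-0.0031  0.001  -1.    ] t 75.3 q6 -0.89 f [-4.6  3.4  4. ]
[ 1.04902968  1.50343665 -0.12526933]
0.455 [280.5 171.5]
0.3 [280.2 170.7]
0.15 [280.1 169.9]
[[ 76  75  75  78  76  76  74  76  77  92 127 125  90  61  61  60  65  80]
 [ 77  78  75  78  76  77  75  81  99  99  84  77  58  50  49  56  73  81]
 [ 75  77  75  75  76  83 118 128  79  66  55  49  49  50  50  62  86  83]
 [ 76  76  77  77  81  95  86  87  64  49  46  49  44  47  51  63  82  78]
 [ 78  77  77  77  80  97  79  68  50  48  46  51  46  54  86  96  86  77]
 [ 78  77  80 100 116  83  74  54  50  48  48  47  47  50  63  78  80  71]
 [ 77  75  78  83  86  77  75  48  48  47  48  46  42  44  52  59  61  73]
 [ 75  75  81 104 110  77  76  50  54  74  93  71  44  45  45  46  49  51]
 [ 79  77  78  83  89  75  72  68 105  89  78  71  44  43  44  48  45  43]
 [ 77  75  67  77  82  67  59  52  63  55  51  48  45  45  48  43  47  45]
 [ 64  62  64  76  83  63  58  53  49  48  46  50  45  48  46  46  44  48]
 [ 61  66  68  80  73  61  60  58  48  45  43  50  48  49  46  46  46  49]
 [ 62  61  61  67  63  62  59  61  57  50  47  49  48  52  49  48  48  49]
 [ 60  61  61  58  61  62  60  60  57  59  67  50  42  44  46  43  47  47]]
```

{"api": "carry_out", "payload": {
  "steps": [
    [-1, 0, 0, 0, 0, 0, 0.12],
    [-1, 0, 0, -0.01, 0, 0, 0],
    [-1, 0, 0, -0.03, 0, 0, 0],
    [-1, -0.03, 0, 0, 0, 0, 0],
    [-1, -0.03, 0, 0, 0, 0, 0],
    [-1, 0, 0, 0, 0, 0, 0],
    [-1, 0, 0, 0, 0, 0, 0]
  ]
}}

```text
clock: 76.22
tcp_pos: [0.6906, -0.1197, 0.2072]
orientation: [0.0, 0.489, 0.873, -0.0]
wrist_force: [0.3, 1.0, -1.3]
finger_gap: 0.0258
```

```bash
python3 go.py
python3 - <<'E'
from dial import *
c=cam('wrist');np.savez('w21.npz',**c);dial(c)
E
```

```text
p [ 0.6906 -0.1197  0.2072] yaw 2.1207 z-axis [ 1.e-04 -5.e-04 -1.e+00] t 76.225 q6 -0.84 f [ 0.3  1.  -1.3]
z 0.066 area 123.0 r 0.0559 ang -0.146 dir 1.353
z 0.06 area 123.0 r 0.0575 ang -0.113 dir 1.353
z 0.066 area 796.5 r 0.0566 ang 1.337 dir 2.87
z 0.06 area 796.5 r 0.0597 ang 1.334 dir 2.87
z 0.066 area 185.5 r 0.0326 ang 0.422 dir 0.443
z 0.06 area 185.5 r 0.0347 ang 0.461 dir 0.443
z 0.066 area 107.0 r 0.0317 ang 0.213 dir 0.156
z 0.06 area 107.0 r 0.0333 ang 0.262 dir 0.156
z 0.066 area 98.5 r 0.032 ang 0.009 dir 0.068
z 0.06 area 98.5 r 0.0333 ang 0.062 dir 0.068
z 0.066 area 114.5 r 0.0322 ang -0.192 dir -0.147
z 0.06 area 114.5 r 0.0332 ang -0.135 dir -0.147
z 0.066 area 115.0 r 0.0326 ang -0.392 dir -0.345
z 0.06 area 115.0 r 0.0332 ang -0.334 dir -0.345
z 0.066 area 459.5 r 0.0189 ang 0.397 dir 0.449
z 0.06 area 459.5 r 0.0207 ang 0.465 dir 0.449
z 0.066 area 111.5 r 0.0328 ang -0.588 dir -0.49
z 0.06 area 111.5 r 0.0331 ang -0.532 dir -0.49
z 0.066 area 114.5 r 0.0332 ang -0.786 dir -0.739
z 0.06 area 114.5 r 0.0331 ang -0.734 dir -0.739
z 0.066 area 686.5 r 0.0373 ang -0.976 dir -0.939
z 0.06 area 686.5 r 0.0369 ang -0.935 dir -0.939
z 0.066 area 100.5 r 0.0057 ang -1.453 dir -3.022
z 0.06 area 100.5 r 0.0042 ang -1.248 dir 0.12
z 0.066 area 204.0 r 0.0066 ang 1.885 dir 0.443
z 0.06 area 204.0 r 0.0083 ang 1.742 dir 0.443
z 0.066 area 2560.0 r 0.0511 ang -1.795 dir -0.256
z 0.06 area 2560.0 r 0.0502 ang -1.79 dir -0.256
```

```bash
cat > fit.py <<'E'
from meas import *
from scipy.optimize import least_squares
def feats(c):
    ax=np.array([.6588,-.0692]);g=cv2.cvtColor(c['color'],cv2.COLOR_RGB2GRAY)
    x,y=proj(c,[*ax,.066]).round().astype(int)-45
    cs,_=cv2.findContours((cv2.resize(g[y:y+90,x:x+90],None,fx=4,fy=4,interpolation=cv2.INTER_CUBIC)>125).astype(np.uint8),cv2.RETR_EXTERNAL,cv2.CHAIN_APPROX_NONE)
    M=[];P=None
    for q in cs:
        if cv2.contourArea(q)<60: continue
        u=np.array(cen(q));u=(u+.5)/4-.5+[x,y];w=ray(c,*u,.06)[:2];r=np.hypot(*(w-ax))
        if .031<r<.039:M.append(w)
        elif .015<r<.028:P=u
    return np.array(M),P
for n in('w9','w10','w21'):
    c=dict(np.load(n+'.npz'));M,P=feats(c)
    a=np.arctan2(M[:,1]+.0692,M[:,0]-.6588);o=np.argsort(-a);M=M[o];k=np.round((a.max()-a[o])/.2)
    # angular-only fit: axis + zero angle
    f=lambda v:np.angle(np.exp(1j*(np.arctan2(M[:,1]-v[1],M[:,0]-v[0])-(v[2]-.2*k))))
    f2=lambda v:np.r_[f(v)*.033,(np.hypot(M[1:-1,0]-v[0],M[1:-1,1]-v[1])-.033)*.5]
    s=least_squares(f2,[.6588,-.0692,.455],x_scale=[1e-3,1e-3,1e-2])
    v=s.x;print(n,len(M),v.round(4),'res',np.abs(f(v)).max().round(3),end=' adj: ')
    for z in(.06,.062,.064,.066):
        w=ray(c,*P,z)[:2]-v[:2];print(z,(v[2]-np.arctan2(w[1],w[0])).round(3),'r',np.hypot(*w).round(4),end=' | ')
    print()
E
python3 fit.py
```

```text
w9 8 [ 0.6588 -0.0696  0.4595] res 0.002 adj: 0.06 1.383 r 0.0203 | 0.062 1.36 r 0.0197 | 0.064 1.337 r 0.0191 | 0.066 1.311 r 0.0185 | 
w10 8 [ 0.6587 -0.0697  0.4608] res 0.003 adj: 0.06 1.477 r 0.0204 | 0.062 1.455 r 0.0197 | 0.064 1.431 r 0.0191 | 0.066 1.406 r 0.0185 | 
w21 8 [ 0.659  -0.069   0.4572] res 0.001 adj: 0.06 -0.004 r 0.0205 | 0.062 0.018 r 0.0199 | 0.064 0.04 r 0.0194 | 0.066 0.065 r 0.0188 |
```

{"api": "carry_out", "payload": {
  "steps": [
    [-1, 0.03, 0, 0, 0, 0, 0],
    [-1, 0.03, 0, 0, 0, 0, 0],
    [-1, 0.03, 0, 0, 0, 0, 0],
    [-1, 0.03, 0, 0, 0, 0, 0],
    [-1, 0, 0, 0, 0, 0, 0],
    [-1, 0, 0, 0, 0, 0, 0]
  ]
}}

```text
clock: 77.03
tcp_pos: [0.628, -0.0167, 0.2077]
orientation: [0.001, 0.488, 0.873, -0.0]
wrist_force: [0.7, 0.2, -1.5]
finger_gap: 0.0254
```

```bash
python3 - <<'E'
from h import *
c=cam('wrist');np.savez('w22.npz',**c)
E
sed -i "s/'w21')/'w21','w22')/" fit.py; python3 fit.py
```

```text
w9 8 [ 0.6588 -0.0696  0.4595] res 0.002 adj: 0.06 1.383 r 0.0203 | 0.062 1.36 r 0.0197 | 0.064 1.337 r 0.0191 | 0.066 1.311 r 0.0185 | 
w10 8 [ 0.6587 -0.0697  0.4608] res 0.003 adj: 0.06 1.477 r 0.0204 | 0.062 1.455 r 0.0197 | 0.064 1.431 r 0.0191 | 0.066 1.406 r 0.0185 | 
w21 8 [ 0.659  -0.069   0.4572] res 0.001 adj: 0.06 -0.004 r 0.0205 | 0.062 0.018 r 0.0199 | 0.064 0.04 r 0.0194 | 0.066 0.065 r 0.0188 | 
w22 8 [ 0.6592 -0.0694  0.4596] res 0.002 adj: 0.06 0.058 r 0.0211 | 0.062 0.042 r 0.0204 | 0.064 0.025 r 0.0197 | 0.066 0.007 r 0.0191 |
```

Two views from opposite sides put the pointer at about 0.03 rad from zero. I re-engage and nudge it fully against the stop.

{"api": "carry_out", "payload": {
  "steps": [
    [-1, -0.03, 0, 0, 0, 0, 0],
    [-1, -0.03, 0, 0, 0, 0, 0],
    [-1, 0, 0, 0, 0, 0, 0],
    [-1, 0, 0, 0.03, 0, 0, 0],
    [-1, 0, 0, 0.004, 0, 0, 0],
    [-1, 0, 0, 0.002, 0, 0, 0],
    [-1, 0, 0, 0.002, 0, 0, 0],
    [-1, 0, 0, 0, 0, 0, 0]
  ]
}}

```text
clock: 78.08
tcp_pos: [0.6596, -0.0678, 0.1713]
orientation: [0.001, 0.488, 0.873, 0.0]
wrist_force: [-1.8, 0.8, 4.5]
finger_gap: 0.0252
```

{"api": "carry_out", "payload": {
  "steps": [
    [-1, 0, 0, 0.001, 0, 0, 0],
    [-1, 0, 0, 0.001, 0, 0, 0],
    [-1, 0, 0, 0, 0, 0, -0.06],
    [-1, 0, 0, 0, 0, 0, -0.06],
    [-1, 0, 0, 0, 0, 0, 0]
  ]
}}

```text
clock: 78.7
tcp_pos: [0.6597, -0.0675, 0.1707]
orientation: [0.002, 0.435, 0.9, 0.001]
wrist_force: [-4.5, 2.5, 12.3]
finger_gap: 0.0256
```

```bash
python3 go.py; python3 -c "
from h import *
print(st()[0]['ft_torque'])"
```

```text
p [ 0.6597 -0.0675  0.1707] yaw 2.2417 z-axis [ 0.0035 -0.     -1.    ] t 78.7 q6 -0.89 f [-4.5  2.5 12.3]
[ 0.59814708  1.17931058 -0.0510213 ]
```

{"api": "carry_out", "payload": {
  "steps": [
    [-1, 0, 0, 0, 0, 0, -0.04],
    [-1, 0, 0, 0, 0, 0, -0.03],
    [-1, 0, 0, 0, 0, 0, 0]
  ]
}}

```text
clock: 79.08
tcp_pos: [0.6594, -0.0674, 0.1706]
orientation: [0.001, 0.403, 0.915, 0.001]
wrist_force: [-3.9, 2.3, 11.6]
finger_gap: 0.0255
```

```bash
python3 go.py; python3 -c "
from h import *
print(st()[0]['ft_torque'])"
```

```text
p [ 0.6594 -0.0674  0.1706] yaw 2.3115 z-axis [ 2.9e-03  2.0e-04 -1.0e+00] t 79.075 q6 -0.96 f [-3.9  2.3 11.6]
[ 0.65628164  1.35978117 -0.00155106]
```

{"api": "carry_out", "payload": {
  "steps": [
    [-1, 0, 0, -0.005, 0, 0, 0],
    [-1, 0, 0, 0, 0, 0, 0.0925],
    [-1, 0, 0, 0, 0, 0, 0.0925],
    [-1, 0, 0, 0, 0, 0, 0.0925],
    [-1, 0, 0, 0, 0, 0, 0.0925],
    [-1, 0, 0, 0, 0, 0, 0],
    [-1, 0, 0, 0, 0, 0, 0]
  ]
}}

```text
clock: 79.95
tcp_pos: [0.6593, -0.0682, 0.1722]
orientation: [0.0, 0.564, 0.825, -0.0]
wrist_force: [-0.0, 0.6, -1.0]
finger_gap: 0.0256
```

```bash
python3 go.py .659 -.0681 .1714 1.94
```

```text
p [ 0.6593 -0.0682  0.1722] yaw 1.9421 z-axis [ 1.e-04 -1.e-04 -1.e+00] t 79.95 q6 -0.6 f [-0.   0.6 -1. ]
tool shift [ 0.0002 -0.0003  0.0008]
rotz 0.0021
```

{"api": "carry_out", "payload": {
  "steps": [
    [-1, 0, 0, 0.002, 0, 0, 0],
    [-1, 0, 0, 0.001, 0, 0, 0],
    [-1, 0, 0, 0.001, 0, 0, 0],
    [-1, 0, 0, 0, 0, 0, 0]
  ]
}}

```text
clock: 80.45
tcp_pos: [0.6602, -0.0681, 0.171]
orientation: [0.002, 0.565, 0.825, 0.001]
wrist_force: [-2.1, 1.9, 10.3]
finger_gap: 0.0253
```

{"api": "carry_out", "payload": {
  "steps": [
    [-1, 0, 0, -0.003, 0, 0, 0],
    [-1, 0.0018, -0.002, 0, 0, 0, -0.04],
    [-1, 0, 0, 0, 0, 0, 0],
    [-1, 0, 0, 0.002, 0, 0, 0],
    [-1, 0, 0, 0, 0, 0, 0]
  ]
}}

```text
clock: 81.08
tcp_pos: [0.6566, -0.0672, 0.1687]
orientation: [-0.0, 0.549, 0.836, -0.0]
wrist_force: [0.9, -0.9, -1.2]
finger_gap: 0.0255
```

{"api": "carry_out", "payload": {
  "steps": [
    [-1, 0, 0, 0.001, 0, 0, 0],
    [-1, 0, 0, 0, 0, 0, 0]
  ]
}}

```text
clock: 81.32
tcp_pos: [0.6567, -0.0672, 0.168]
orientation: [-0.0, 0.548, 0.836, -0.0]
wrist_force: [0.0, 0.3, -1.2]
finger_gap: 0.0252
```

It dropped in. I turn it to the stop.

{"api": "carry_out", "payload": {
  "steps": [
    [-1, 0, 0, 0.0007, 0, 0, 0],
    [-1, 0, 0, 0, 0, 0, -0.07],
    [-1, 0, 0, 0, 0, 0, -0.07],
    [-1, 0, 0, 0, 0, 0, -0.07],
    [-1, 0, 0, 0, 0, 0, -0.05],
    [-1, 0, 0, 0, 0, 0, 0]
  ]
}}

```text
clock: 82.08
tcp_pos: [0.6563, -0.067, 0.1674]
orientation: [-0.0, 0.436, 0.9, -0.0]
wrist_force: [-0.9, 0.2, -0.7]
finger_gap: 0.0253
```

```bash
python3 go.py; python3 -c "
from h import *
print(st()[0]['ft_torque'])"
```

```text
p [ 0.6563 -0.067   0.1674] yaw 2.2401 z-axis [-7.e-04  3.e-04 -1.e+00] t 82.075 q6 -0.89 f [-0.9  0.2 -0.7]
[ 0.15216027  0.27804111 -0.10554857]
```

{"api": "carry_out", "payload": {
  "steps": [
    [-1, 0, 0, 0, 0, 0, -0.05],
    [-1, 0, 0, 0, 0, 0, 0]
  ]
}}

```text
clock: 82.32
tcp_pos: [0.6563, -0.067, 0.1674]
orientation: [-0.0, 0.413, 0.911, -0.0]
wrist_force: [-1.3, 0.9, -1.2]
finger_gap: 0.0252
```

```bash
python3 go.py; python3 -c "
from h import *
print(st()[0]['ft_torque'])"
```

```text
p [ 0.6563 -0.067   0.1674] yaw 2.2893 z-axis [-7.e-04  2.e-04 -1.e+00] t 82.325 q6 -0.94 f [-1.3  0.9 -1.2]
[ 0.24084885  0.48356329 -0.07608218]
```

{"api": "carry_out", "payload": {
  "steps": [
    [-1, 0, 0, 0, 0, 0, -0.05],
    [-1, 0, 0, 0, 0, 0, 0]
  ]
}}

```text
clock: 82.58
tcp_pos: [0.6563, -0.067, 0.1674]
orientation: [-0.0, 0.391, 0.921, -0.0]
wrist_force: [-1.3, 0.4, 0.2]
finger_gap: 0.0256
```

```bash
python3 go.py; python3 -c "
from h import *
print(st()[0]['ft_torque'])"
```

```text
p [ 0.6563 -0.067   0.1674] yaw 2.3389 z-axis [-8.e-04  2.e-04 -1.e+00] t 82.575 q6 -0.99 f [-1.3  0.4  0.2]
[ 0.30246726  0.59944146 -0.08961827]
```

{"api": "carry_out", "payload": {
  "steps": [
    [-1, 0, 0, 0, 0, 0, 0.15],
    [-1, 0, 0, 0, 0, 0, 0.1],
    [-1, 0, 0, -0.01, 0, 0, 0],
    [-1, 0, 0, -0.03, 0, 0, 0],
    [-1, -0.03, 0, 0, 0, 0, 0],
    [-1, -0.03, 0, 0, 0, 0, 0],
    [-1, 0, 0, 0, 0, 0, 0],
    [-1, 0, 0, 0, 0, 0, 0]
  ]
}}

```text
clock: 83.58
tcp_pos: [0.6865, -0.1191, 0.2078]
orientation: [0.0, 0.501, 0.865, 0.0]
wrist_force: [1.3, 0.0, -1.7]
finger_gap: 0.0254
```

```bash
python3 - <<'E'
from h import *
c=cam('wrist');np.savez('w23.npz',**c)
E
sed -i "s/'w22')/'w22','w23')/" fit.py; python3 fit.py | tail -3; python3 go.py
```

```text
w21 8 [ 0.659  -0.069   0.4572] res 0.001 adj: 0.06 -0.004 r 0.0205 | 0.062 0.018 r 0.0199 | 0.064 0.04 r 0.0194 | 0.066 0.065 r 0.0188 | 
w22 8 [ 0.6592 -0.0694  0.4596] res 0.002 adj: 0.06 0.058 r 0.0211 | 0.062 0.042 r 0.0204 | 0.064 0.025 r 0.0197 | 0.066 0.007 r 0.0191 | 
w23 8 [ 0.659  -0.0691  0.4604] res 0.001 adj: 0.06 -0.033 r 0.021 | 0.062 -0.014 r 0.0204 | 0.064 0.006 r 0.0198 | 0.066 0.028 r 0.0192 | 
p [ 0.6864 -0.1187  0.2078] yaw 2.0914 z-axis [ 1.e-04  1.e-04 -1.e+00] t 83.625 q6 -0.81 f [ 0.9  0.2 -1.1]
```

```bash
python3 go.py .6494 .3222 .235 2.055
```

```text
p [ 0.6864 -0.1187  0.2078] yaw 2.0914 z-axis [ 1.e-04  1.e-04 -1.e+00] t 83.625 q6 -0.81 f [ 0.9  0.2 -1.1]
tool shift [ 0.4009  0.1873 -0.0272]
rotz 0.0364
```

{"api": "carry_out", "payload": {
  "steps": [
    [-1, 0, 0, -0.0272, 0, 0, 0],
    [-1, 0.0401, 0.0187, 0, 0, 0, 0],
    [-1, 0.0401, 0.0187, 0, 0, 0, 0],
    [-1, 0.0401, 0.0187, 0, 0, 0, 0],
    [-1, 0.0401, 0.0187, 0, 0, 0, 0],
    [-1, 0.0401, 0.0187, 0, 0, 0, 0],
    [-1, 0.0401, 0.0187, 0, 0, 0, 0],
    [-1, 0.0401, 0.0187, 0, 0, 0, 0],
    [-1, 0.0401, 0.0187, 0, 0, 0, 0],
    [-1, 0.0401, 0.0187, 0, 0, 0, 0],
    [-1, 0.0401, 0.0187, 0, 0, 0, 0.0364],
    [-1, 0, 0, 0, 0, 0, 0],
    [-1, 0, 0, 0, 0, 0, 0]
  ]
}}

```text
clock: 85.25
tcp_pos: [0.6489, 0.3222, 0.2348]
orientation: [0.0, 0.517, 0.856, -0.0]
wrist_force: [0.2, 0.5, -0.7]
finger_gap: 0.0253
```

```bash
python3 go.py .6494 .3222 .1109 2.055
python3 - <<'E'
from meas import *
s,p,R=st();c=cam('side');g=cv2.cvtColor(c['color'],cv2.COLOR_RGB2GRAY).astype(int)
for h in(.1029,.098,.085,.075,.06,.05):
    X=p+R@[0,0,h];u=proj(c,X);x,y=u.round().astype(int);print(h,u.round(1),g[y,x-10:x+11].tolist())
E
```

```text
p [0.6489 0.3222 0.2348] yaw 2.056 z-axis [-0.e+00 -5.e-04 -1.e+00] t 85.25 q6 -0.13 f [ 0.2  0.5 -0.7]
tool shift [-1.000e-04  5.000e-04  1.239e-01]
rotz 0.001
0.1029 [263.5 279.8] [151, 148, 145, 145, 103, 95, 106, 118, 143, 145, 147, 151, 150, 150, 153, 152, 149, 148, 149, 152, 152]
0.098 [263.3 278.1] [154, 152, 152, 149, 149, 150, 149, 144, 90, 76, 74, 73, 73, 80, 116, 150, 152, 149, 151, 153, 151]
0.085 [262.8 273.4] [152, 152, 152, 153, 150, 149, 150, 145, 92, 75, 79, 80, 80, 91, 124, 151, 153, 153, 150, 151, 151]
0.075 [262.4 269.8] [154, 155, 155, 152, 152, 153, 151, 150, 148, 121, 77, 78, 77, 90, 138, 153, 153, 155, 153, 152, 154]
0.06 [261.7 264.2] [152, 149, 148, 150, 147, 150, 154, 155, 144, 75, 79, 78, 79, 105, 154, 153, 152, 153, 152, 153, 156]
0.05 [261.3 260.5] [151, 150, 151, 148, 140, 86, 46, 51, 66, 67, 59, 53, 49, 46, 47, 44, 63, 100, 149, 152, 155]
```

{"api": "carry_out", "payload": {
  "steps": [
    [-1, 0, 0.0005, 0.03, 0, 0, 0],
    [-1, 0, 0, 0.025, 0, 0, 0],
    [-1, 0, 0, 0.006, 0, 0, 0],
    [-1, 0, 0, 0.004, 0, 0, 0],
    [-1, 0, 0, 0.004, 0, 0, 0],
    [-1, 0, 0, 0, 0, 0, 0]
  ]
}}

```text
clock: 86.05
tcp_pos: [0.6503, 0.3218, 0.1662]
orientation: [0.0, 0.517, 0.856, 0.0]
wrist_force: [-0.8, 0.4, -1.3]
finger_gap: 0.0251
```

{"api": "carry_out", "payload": {
  "steps": [
    [-1, 0, 0, 0.01, 0, 0, 0],
    [-1, 0, 0, 0.015, 0, 0, 0],
    [-1, 0, 0, 0.015, 0, 0, 0],
    [-1, 0, 0, 0.01, 0, 0, 0],
    [-1, 0, 0, 0.003, 0, 0, 0],
    [-1, 0, 0, 0, 0, 0, 0]
  ]
}}

```text
clock: 86.8
tcp_pos: [0.6501, 0.3219, 0.1125]
orientation: [0.0, 0.517, 0.856, -0.0]
wrist_force: [0.1, 0.3, -1.0]
finger_gap: 0.0256
```

{"api": "carry_out", "payload": {
  "steps": [
    [-1, 0, 0, 0.001, 0, 0, 0],
    [-1, 0, 0, 0.001, 0, 0, 0],
    [-1, 0, 0, 0, 0, 0, 0]
  ]
}}

```text
clock: 87.18
tcp_pos: [0.6503, 0.322, 0.111]
orientation: [0.0, 0.517, 0.856, 0.0]
wrist_force: [0.0, 0.4, -0.7]
finger_gap: 0.0259
```

{"api": "carry_out", "payload": {
  "steps": [
    [-1, 0, 0, 0.001, 0, 0, 0],
    [-1, 0, 0, 0, 0, 0, 0]
  ]
}}

```text
clock: 87.42
tcp_pos: [0.6505, 0.322, 0.1109]
orientation: [0.001, 0.517, 0.856, 0.001]
wrist_force: [-1.1, -0.9, 5.8]
finger_gap: 0.0258
```

{"api": "carry_out", "payload": {
  "steps": [
    [1, 0, 0, 0, 0, 0, 0],
    [1, 0, 0, 0, 0, 0, 0],
    [1, 0, 0, 0, 0, 0, 0],
    [1, 0, 0, 0, 0, 0, 0],
    [1, 0, 0, 0, 0, 0, 0],
    [1, 0, 0, 0, 0, 0, 0],
    [1, 0, 0, -0.03, 0, 0, 0],
    [1, 0, 0, -0.04, 0, 0, 0],
    [1, 0, 0, -0.04, 0, 0, 0],
    [1, 0, -0.03, -0.02, 0, 0, 0],
    [1, 0, -0.03, 0, 0, 0, 0],
    [1, 0, 0, 0, 0, 0, 0],
    [1, 0, 0, 0, 0, 0, 0]
  ]
}}

```text
clock: 89.05
tcp_pos: [0.5974, 0.2942, 0.2399]
orientation: [0.0, 0.517, 0.856, 0.0]
wrist_force: [-0.1, 0.0, 0.2]
finger_gap: 0.0855
```

```bash
python3 go.py
python3 - <<'E'
from meas import *
c=cam('wrist');g=cv2.cvtColor(c['color'],cv2.COLOR_RGB2GRAY);u=proj(c,[.649,.321,.142]).round().astype(int);x,y=u-22;print(u)
cs,_=cv2.findContours((g[y:y+44,x:x+44]<35).astype(np.uint8),cv2.RETR_EXTERNAL,cv2.CHAIN_APPROX_NONE)
q=max(cs,key=cv2.contourArea)+u-22;e=cv2.fitEllipse(q);print('cap',e,ray(c,*e[0],.142).round(4))
import numpy as np
a=cv2.imread('pics/top0.png')[:,:,::-1].astype(int)
for n in('top','side'):
    b=cam(n);o=cv2.imread(f'pics/{n}0.png')[:,:,::-1]
    for nm,lo,hi in(('yel',(20,60,120),(35,255,255)),('green',(45,80,30),(90,255,255)),('brown',(5,80,60),(19,255,255))):
        for k,im in(('then',dict(color=np.ascontiguousarray(o))),('now',b)):
            print(n,nm,k,[(np.round(cen(q),1).tolist(),cv2.contourArea(q)) for q in blobs(im,lo,hi,60)][:5])
E
```

```text
p [0.5974 0.2942 0.2399] yaw 2.0541 z-axis [ 9.e-04  3.e-04 -1.e+00] t 89.05 q6 -0.15 f [-0.1  0.   0.2]
[317 260]
cap ((315.8198547363281, 259.86285400390625), (16.861669540405273, 19.04046058654785), 96.2530746459961) [0.6497 0.3202 0.142 ]
top yel then [([388.8, 280.8], 490.0), ([187.7, 239.0], 150.5), ([231.4, 232.6], 146.0)]
top yel now [([388.6, 280.7], 497.5), ([461.1, 210.2], 153.0), ([459.3, 181.4], 142.0)]
top green then [([263.0, 113.6], 143.5)]
top green now [([262.9, 113.7], 140.5)]
top brown then [([429.0, 122.3], 770.5)]
top brown now [([428.9, 122.2], 770.0)]
side yel then [([415.6, 176.3], 267.5), ([367.3, 334.3], 248.0), ([361.7, 286.7], 191.5)]
side yel now [([415.7, 176.3], 263.5), ([353.0, 121.8], 61.0)]
side green then []
side green now []
side brown then [([266.2, 133.1], 369.5), ([413.5, 184.8], 83.5)]
side brown now [([517.2, 9.0], 1210.0), ([256.8, 140.2], 181.0), ([413.3, 184.6], 84.0), ([416.5, 173.8], 61.5)]
```

```bash
python3 -c "
from workcell import env
print(env.hand_in())"
```

```text
the job is handed in; nothing more can be done
None
```

I finished the job and handed it in at about 89 s of the 210 s allowed. My last checks found two weak points: the full-current setting was slightly past its mark, and one press on the dial was harder than "lightly".

- **Full current:** I turned the adjuster with the screwdriver, in two tries. I measured about 1.31 after the first and took about 1.40–1.43 after the second. A later, better calibration puts that second setting at about 1.44, against a target of 1.40. By my estimate that is still within the width of the thick mark.
- **Modules:** Only two were on the mat, tested left to right. Each was pressed to the end of the pad's travel (about 20 N, no further movement) and held for about 1.4 s. All three cameras show both in separate tray pockets.
- **Gripping module 1:** My first grips took nothing, because the fingers met no resistance except close to the base. I also closed lightly on module 2 before testing module 1, without moving it; a lower grip worked for both.
- **Back to zero:** The first turn back stopped about 0.03 rad short. When I put the screwdriver back, the blade rested on the screw head and pressed with up to 12 N until I moved it about 2 mm sideways. The last measurement reads about 0.00, but from one camera view only, and the torque showed no clear stop.
- **Screwdriver and other objects:** The screwdriver stands upright in the leftmost stand, centred to about 1 mm. The top camera shows the bottle, tape roll and carton unmoved. In the side view the carton was partly hidden, I think by the arm, and my colour check did not find the bottle there.

I viewed all 16 allowed pictures by the middle of the run, so every later check was numeric.

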